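# Top up the packing cartons and wedge the row

## Task

The last three finished fittings were left in a stack on the packing bench: take them off one by one and set each upright in the empty place of the carton that already holds its own kind, in line with the row. When the junction box is in, push the wooden wedge, thin end down, all the way to the carton floor in the gap between that box and the carton's end, so that its row is packed tight against the other end. Set things down rather than dropping them, and do not shift or upset the glue jar.

Things in the scene. Friction and masses are not known exactly. Their poses are not given: they have to be found in the camera images.
- switch: Narrow oblong light switch, white plastic, 36 (x) x 56 (y) x 46 mm high, small rocker on top; on top of the stack at the start, about 100 g. Origin: centre of the underside, z up.
- holder: Round lampholder, white plastic, 46 mm high: foot 58 mm across for the lowest 14 mm, above that a cylinder 48 mm across, dark round socket mouth in the flat top; middle of the stack, about 100 g. Origin: centre of the underside, z up.
- box: Square junction box, white plastic, 64 x 64 x 46 mm high, a screw in each corner of its top; bottom of the stack, standing on the table, about 150 g. Origin: centre of the underside, z up; sides along its x and y.
- wedge: Plain wooden wedge, standing thin end down on the table: 62 mm high, 58 mm long (y), 20 mm thick (x) at the foot growing evenly on both sides to about 34 mm at the head, about 60 g. Both 58 mm ends are flat and upright: hold it by these. Origin: centre of the thin foot, z up.
- switch_tray: Cut-down carton of switches, 163 x 72 mm inside. Fixed brown card; board and floor 5 mm thick, long sides (along x) 20 mm high, ends 50 mm. Origin: centre of underside; x along the row. Three switches stand fast in the +x part; the empty place is at the -x end, 52 mm long, centre x = -55, y = 0 mm. The 56 mm of a switch lies across the carton.
- holder_tray: Cut-down carton of lampholders, 192 x 74 mm inside. Fixed brown card; board and floor 5 mm thick, long sides (along x) 20 mm high, ends 50 mm. Origin: centre of underside; x along the row. Two lampholders stand fast in the +x part; the empty place is at the -x end, 74 mm long, centre x = -59, y = 0 mm.
- box_tray: Cut-down carton of junction boxes, 223.8 x 78 mm inside. Fixed brown card; board and floor 5 mm thick, long sides (along x) 20 mm high, ends 50 mm. Origin: centre of underside; x along the row. Third box: close to box_b, -x side. Row tight against +x: boxes at x = 79.9, 15.9, -48.1 mm, 31.8 mm left at the -x end for the wedge, 58 mm across; home at about x = -96 with 1.5 mm play.
- box_a: Junction box like box (64 x 64 x 46 mm, 150 g), loose in the carton, within 2 mm of its +x end. Origin: centre of the underside.
- box_b: Junction box like box, loose in the carton on the -x side of box_a, up to 5 mm from it. Origin: centre of the underside.
- glue_jar: Small glass glue jar with a white cap, 48 mm across, 66 mm high, standing about 105 mm from the stack. Not part of the job: leave it standing. Origin: centre of the underside.
Mind the look-alikes: they are no part of the job. What is shaped like the holder_tray but black is not meant.

How it is judged:
On the way, in this order (a step that is already met when the one before it is completed fails the run):
1. the junction box from the stack stands in the empty place of its carton, beside the other two (x of box in the frame of box_tray between -0.062 and -0.04 m and y of box in the frame of box_tray between -0.012 and 0.012 m and z of box in the frame of box_tray between 0 and 0.01 m and angle between box's own z axis and vertical below 0.12 rad and (angle between the x axis of box and the x axis of box_tray, either way round below 0.2 rad or angle between the y axis of box and the x axis of box_tray, either way round below 0.2 rad)), for 0.2 s.
2. the wedge is pushed down to the floor in the gap at the end of that row (x of wedge in the frame of box_tray between -0.104 and -0.088 m and y of wedge in the frame of box_tray between -0.012 and 0.012 m and z of wedge in the frame of box_tray between 0 and 0.01 m and angle between wedge's own z axis and vertical below 0.12 rad and angle between the x axis of wedge and the x axis of box_tray, either way round below 0.2 rad), for 0.2 s.
At the end, for the whole second after the job is handed in: Each fitting upright (0.12 rad) on the floor of its own carton, in the empty place (12 mm; switch, box and wedge in line to 0.2 rad); wedge upright on the carton floor (5 mm) at the row's end; the three boxes within 4.4 mm of the tight row; all released and at rest (all of step 2 and x of switch in the frame of switch_tray between -0.067 and -0.043 m and y of switch in the frame of switch_tray between -0.012 and 0.012 m and z of switch in the frame of switch_tray between 0 and 0.01 m and angle between each of switch, holder, box, box_a, box_b's own z axis and vertical below 0.12 rad and angle between the x axis of switch and the x axis of switch_tray, either way round below 0.2 rad and x of holder in the frame of holder_tray between -0.071 and -0.047 m and y of holder in the frame of holder_tray between -0.012 and 0.012 m and z of holder in the frame of holder_tray between 0 and 0.01 m and x of box in the frame of box_tray between -0.0525 and -0.044 m and y of box in the frame of box_tray between -0.012 and 0.012 m and z of box in the frame of box_tray between 0 and 0.01 m and (angle between the x axis of box and the x axis of box_tray, either way round below 0.2 rad or angle between the y axis of box and the x axis of box_tray, either way round below 0.2 rad) and x of box_a in the frame of box_tray between 0.0755 and 0.084 m and x of box_b in the frame of box_tray between 0.0115 and 0.02 m and z of each of box_a, box_b in the frame of box_tray below 0.01 m and linear speed of each of switch, holder, box, wedge, box_a, box_b below 0.02 m/s and angular speed of each of switch, holder, box, wedge, box_a, box_b below 0.2 rad/s); the robot touches nothing.
It fails at once if a fitting is dropped or slammed down (faster than 0.6 m/s within 20 mm of the table) ((linear speed of switch above 0.6 m/s and height (world z) of switch below 0.02 m) or (linear speed of holder above 0.6 m/s and height (world z) of holder below 0.02 m) or (linear speed of box above 0.6 m/s and height (world z) of box below 0.02 m)).
It fails at once if the glue jar is shifted more than 20 mm or tipped (distance of glue_jar from where it was at the start of the episode above 0.02 m or angle between glue_jar's own z axis and vertical above 0.4 rad).
It also fails if it takes over 128 s, if anything falls off the work surface, if the arm or the gripper's body presses on something with over 40 N, if the wrist force passes 120 N, or if a joint passes its speed limit or range.

## Robot

A 7-joint arm with a two-finger parallel gripper is mounted at the origin on the work surface. World frame = base frame: x ahead of the robot, y to its left, z up, the work surface at z = 0. Lengths are in m, angles in rad, forces in N, time in s.
With the tool pointing down it reaches from about 0.4 to 0.875 m from the base axis. Payload 19.3 kg.
Tool frame: the origin (TCP) lies at the very end of the fingers, on their centre line; the grasp point (between the pads) lies 19 mm behind it; z points along the fingers, y is the line along which they close (so a half turn about z gives the same grasp; the last joint's range is limited). The gripper opens to 85 mm and grips with 20 to 120 N. Pads are 22 mm wide; open, the fingers measure 114 mm over their backs; the gripper's body (76 mm by 85 mm) begins 54 mm behind the grasp point. The pads swing forward as they close: fully open they stand 13 mm farther back than shut.
Start: joints at [1.274, 0.521, -0.036, 1.599, 0.021, 1.021, -0.113], TCP at [0.141, -0.609, 0.196] pointing down, gripper open.
Joint ranges: [-2.91, 2.91], [-0.3, 2.13], [-1.5, 1.42], [0.17, 2.43], [-1.26, 4.41], [0.16, 1.93], [-2.52, 2.52]. Speed limits (rad/s): [1.89, 1.89, 2.39, 2.39, 3.01, 3.01, 3.01].

## Interface

Orientations are given as [roll, pitch, yaw] about the fixed x, y, z axes, in that order (R = Rz(yaw) Ry(pitch) Rx(roll)).
In Python, from workcell import bot gives the robot as it stands.
- The arm moves only by the shell command python3 -m crank 'ROWS' [FORCE]. ROWS is a JSON object of lists of equal length, an entry for each row: "travel": the shift along the world's x, y, z in cm, a list of three; "turn": the turn, a rotation vector about the world's x, y, z in degrees, a list of three; "gripper": the closure, from 0 (fully open) to 1 (shut). A call has exactly 5 rows; each row is the pose to reach, as a shift and turn from the pose commanded when the call began; what a row does not reach only later rows make up. A row lasts 1/10 s, in which the tool goes at most 50 mm and 8.59 degrees, less where a joint would pass 70% of its speed; a pose out of reach is approached as far as the arm can. A call with a gripper value outside its range is refused whole. The fingers move at their own pace and stop on an object; FORCE is the grip in N (left out, the last holds). Time passes only in rows, so rows that repeat a pose let the fingers close, or fill a call up. It gives the time, the measured TCP pose, the force, the opening and the grip force at its end, in the units of the state.
- bot.observe(): the state, without advancing time (a new reading comes with each control period).
- bot.grab_frame(name): name is "scene" or "top" or "wrist"; returns a dict with "pixels" (480x640x3 uint8, red, green, blue), "fx", "fy", "cx", "cy" (pixels), "extrinsics" (4x4, takes a point from world to camera coordinates). Camera axes: x right, y down, z forward; pixel columns grow to the right and rows downward; lengths in m; the calibration is good to about 2 mm. A picture is of the moment at which its call begins. There is no depth.
- bot.job_done(): hands the job in; it is judged then, once.
The state is a dict: "clock": time; "qpos": joint angles; "qd": joint speeds; "joint_efforts": joint torques, N m; "position": TCP position; "tool_rot": TCP orientation; "force": force on the tool from outside, world axes, zero at the start; "moment": the same for the moment, N m; "grip_width": finger opening in m; "finger_force": force on a finger pad.
Only numpy, scipy, OpenCV 4.12 (cv2) and the standard library are available. Lean on these libraries where they do the work, as an engineer would, in place of code of your own. Each camera call takes 0.05 s, during which the arm holds its last target. There are 200 camera calls.

## Working session

There is one attempt and no reset: what is moved stays moved. The work goes in short steps, Python scripts to look and compute and a shell command to move; the robot and the scene stay as the last step left them, time stands still between calls to the robot, and variables do not carry over. Pictures are saved under pics/ and viewed, at most 14 in all, crops included, and the job is handed in when it is done.

```bash
ls; mkdir -p pics; cat > h.py <<'E'
from workcell import bot
import numpy as np, cv2
def snap(n,f):
    d=bot.grab_frame(n); cv2.imwrite(f'pics/{f}.png',cv2.cvtColor(d['pixels'],cv2.COLOR_RGB2BGR))
    np.savez(f'pics/{f}.npz',**{k:np.array(v) for k,v in d.items()}); return d
def load(f): return dict(np.load(f'pics/{f}.npz'))
def ray(d,u,v):
    E=np.array(d['extrinsics']);R,t=E[:3,:3],E[:3,3]
    c=-R.T@t; r=R.T@np.array([(u-d['cx'])/d['fx'],(v-d['cy'])/d['fy'],1]); return c,r/np.linalg.norm(r)
def onz(d,u,v,z):
    c,r=ray(d,u,v); return c+r*(z-c[2])/r[2]
def tri(obs):
    A=np.zeros((3,3));b=np.zeros(3)
    for d,u,v in obs:
        c,r=ray(d,u,v);P=np.eye(3)-np.outer(r,r);A+=P;b+=P@c
    return np.linalg.solve(A,b)
def proj(d,p):
    E=np.array(d['extrinsics']);q=E[:3,:3]@np.array(p)+E[:3,3]; return d['fx']*q[0]/q[2]+d['cx'],d['fy']*q[1]/q[2]+d['cy']
E
python3 - <<'E'
from h import *
print(bot.observe())
for n in ('scene','top','wrist'):
    d=snap(n,n+'0'); c,_=ray(d,320,240); print(n,d['fx'],c,np.array(d['extrinsics'])[:3,:3].round(2).tolist())
E
```

```text
pics
{'clock': 0.0, 'qpos': array([ 1.27380119,  0.52199687, -0.03632532,  1.59998934,  0.0212327 ,
        1.02110615, -0.11282494]), 'qd': array([ 1.92048403e-03, -8.89904617e-06, -4.24490594e-04, -7.93953461e-04,
        4.33739242e-04,  3.31725237e-04, -6.52349526e-04]), 'joint_efforts': array([-1.15555460e-03, -9.27130795e+01,  1.97922617e+00, -3.69938922e+01,
        1.77865068e-02,  8.28199438e-03, -6.01557895e-05]), 'position': array([ 0.1404025 , -0.60864665,  0.19534316]), 'tool_rot': array([-3.14048400e+00,  1.08349997e-04,  2.26775236e-01]), 'force': array([-0.06923636, -0.07716635,  0.17064275]), 'moment': array([-0.00704412,  0.05597726,  0.00329846]), 'finger_force': 0.0, 'grip_width': 0.08564596601527091}
scene 484.56924194348267 [ 0.95319381 -0.20394875  0.82724148] [[0.37, 0.93, -0.01], [0.77, -0.31, -0.56], [-0.53, 0.2, -0.83]]
top 458.48750955121096 [ 0.32050765 -0.02267711  1.15311429] [[0.01, -1.0, -0.01], [-0.99, -0.01, -0.13], [0.13, 0.02, -0.99]]
wrist 369.6586718503993 [ 0.20875975 -0.59293715  0.3730474 ] [[0.23, -0.97, -0.0], [-0.94, -0.22, 0.27], [-0.27, -0.06, -0.96]]
```

View pics/scene0.png

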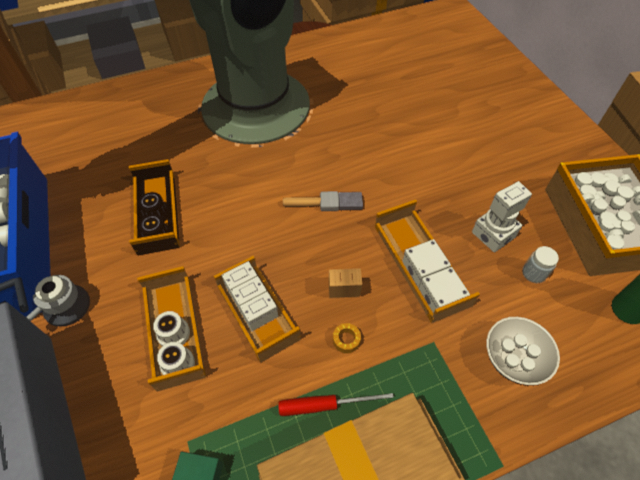

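View pics/top0.png

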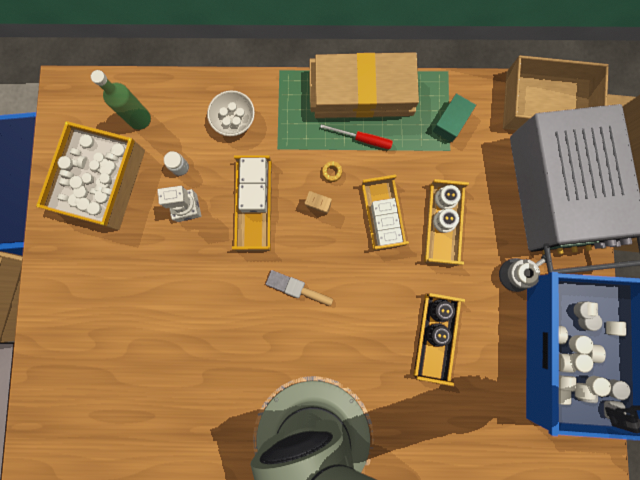

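Top view: stack (180,203), jar (175,163), box tray (252,203) with its empty place toward the robot. Wedge is at (318,203). Switch tray (385,212) has its empty place away from the robot, and holder tray (446,222) has its empty place toward the robot. The black decoy is at (438,338).

```bash
python3 - <<'E'
from h import *
t=load('top0');s=load('scene0')
print(proj(t,[.14,-.609,.196]))
a=cv2.resize(cv2.imread('pics/top0.png')[140:270,150:470],None,fx=2.5,fy=2.5,interpolation=cv2.INTER_CUBIC)
S=cv2.imread('pics/scene0.png')
b=cv2.resize(S[180:320,370:570],None,fx=1.9,fy=1.9,interpolation=cv2.INTER_CUBIC)
c=cv2.resize(S[240:390,130:370],None,fx=1.7,fy=1.7,interpolation=cv2.INTER_CUBIC)
o=np.zeros((600,800,3),np.uint8);o[:325]=a;o[330:330+b.shape[0],:b.shape[1]]=b;o[330:330+c.shape[0],385:385+c.shape[1]]=c
cv2.imwrite('pics/c1.png',o)
E
```

```text
(np.float64(616.5621774671469), np.float64(398.4810351265918))
```

View pics/c1.png

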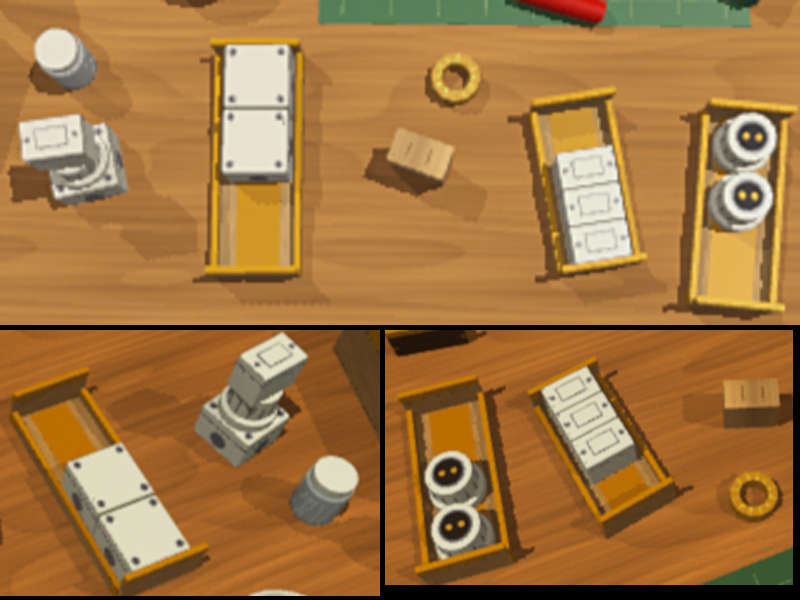

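View pics/wrist0.png

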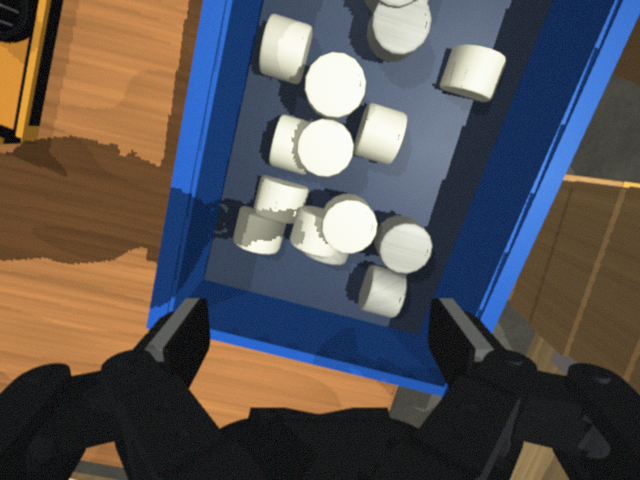

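The wrist view shows the gripper over the near end of the blue bin, with its rim at (300,350). I'll go up first, then over the trays to measure with the wrist camera.

```bash
python3 -m crank '{"travel":[[0,0,5],[0,0,10],[4,4,10],[8,8,10],[11,12,10]],"turn":[[0,0,0],[0,0,0],[0,0,0],[0,0,0],[0,0,0]],"gripper":[0,0,0,0,0]}' 40
python3 -m crank '{"travel":[[4,4,0],[7,8,0],[11,12,0],[15,16,0],[18,20,0]],"turn":[[0,0,0],[0,0,0],[0,0,0],[0,0,-6],[0,0,-13]],"gripper":[0,0,0,0,0]}'
python3 -m crank '{"travel":[[0,0,0],[0,0,0],[0,0,0],[0,0,0],[0,0,0]],"turn":[[0,0,0],[0,0,0],[0,0,0],[0,0,0],[0,0,0]],"gripper":[0,0,0,0,0]}'
python3 -c "
from h import *
snap('wrist','w1')"
```

```text
clock: 0.65
position: [0.2436, -0.4978, 0.2958]
tool_rot: [3.142, -0.0, 0.227]
force: [1.8, -1.1, -0.1]
grip_width: 0.0854
finger_force: 0.0
clock: 1.15
position: [0.41, -0.3145, 0.2959]
tool_rot: [-3.142, -0.0, 0.002]
force: [1.3, -0.6, 0.2]
grip_width: 0.0855
finger_force: 0.0
clock: 1.65
position: [0.408, -0.317, 0.2958]
tool_rot: [-3.142, 0.0, 0.005]
force: [-0.5, 0.7, -0.2]
grip_width: 0.0854
finger_force: 0.0
```

View pics/w1.png

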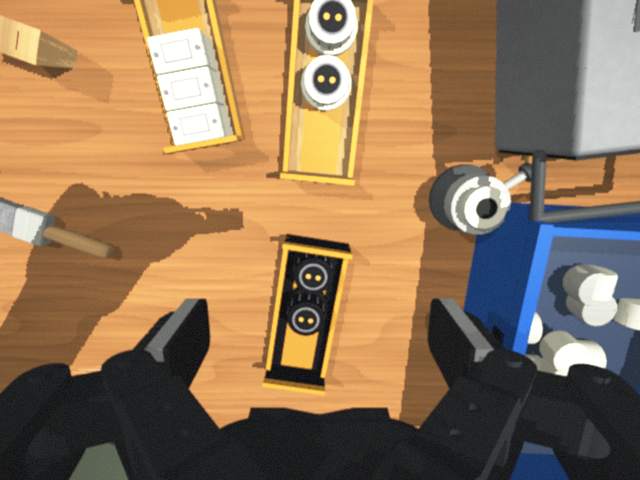

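Wrist view: the black decoy (308,315) is under the gripper. The real trays are farther out, with the holder tray's near end at (318,180) and the switch tray's at (203,145). Moving out to view them all.

```bash
python3 - <<'E'
from h import *
t=load('top0')
for n,u,v,z in [('stack',170.8,196,.138),('jar',174,160,.066),('wedge',318,202,.062),('btray',252,203,.05),('stray',385,212,.05),('htray',446,222,.05)]: print(n,onz(t,u,v,z).round(3))
E
python3 -m crank '{"travel":[[4,2,0],[8,4,0],[12,6,0],[15,8,0],[15,10,0]],"turn":[[0,0,0],[0,0,0],[0,0,0],[0,0,0],[0,0,0]],"gripper":[0,0,0,0,0]}'
python3 -m crank '{"travel":[[0,0,0],[0,0,0],[0,0,0],[0,0,0],[0,0,0]],"turn":[[0,0,0],[0,0,0],[0,0,0],[0,0,0],[0,0,0]],"gripper":[0,0,0,0,0]}'
python3 -c "
from h import *
snap('wrist','w2')"
```

```text
stack [0.559 0.33  0.138]
jar [0.667 0.352 0.066]
wedge [ 0.566 -0.004  0.062]
btray [0.564 0.159 0.05 ]
stray [ 0.545 -0.168  0.05 ]
htray [ 0.522 -0.316  0.05 ]
clock: 2.2
position: [0.5613, -0.2146, 0.2947]
tool_rot: [-3.14, 0.0, 0.008]
force: [-0.6, 1.0, -1.9]
grip_width: 0.0851
finger_force: 0.0
clock: 2.7
position: [0.5584, -0.2169, 0.296]
tool_rot: [3.141, -0.0, 0.005]
force: [0.2, 0.5, -0.0]
grip_width: 0.0853
finger_force: 0.0
```

View pics/w2.png

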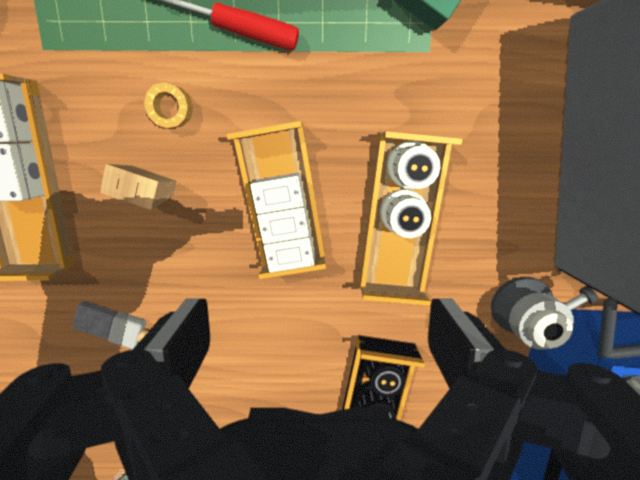

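Wrist view w2: switch tray end rims lie at (265,130) and (293,271), holder tray ends at (423,138) and (396,296). The wedge top is at (138,183). Next view covers the stack and box tray.

```bash

python3 -m crank '{"travel":[[0,5,0],[0,10,0],[0,15,0],[0,20,0],[0,25,0]],"turn":[[0,0,0],[0,0,0],[0,0,0],[0,0,0],[0,0,0]],"gripper":[0,0,0,0,0]}'
python3 -m crank '{"travel":[[0,5,0],[0,10,0],[0,15,0],[0,18,0],[0,18,0]],"turn":[[0,0,0],[0,0,0],[0,0,0],[0,0,0],[0,0,0]],"gripper":[0,0,0,0,0]}'
python3 -m crank '{"travel":[[0,0,0],[0,0,0],[0,0,0],[0,0,0],[0,0,0]],"turn":[[0,0,0],[0,0,0],[0,0,0],[0,0,0],[0,0,0]],"gripper":[0,0,0,0,0]}'
python3 - <<'E'
from h import *
snap('wrist','w3')
I=cv2.imread('pics/w3.png');J=cv2.imread('pics/w2.png')
o=np.zeros((600,800,3),np.uint8)
a=cv2.resize(J[115:310,220:470],None,fx=1.6,fy=1.6,interpolation=cv2.INTER_CUBIC);o[:a.shape[0],:a.shape[1]]=a
a=cv2.resize(J[155:215,95:185],None,fx=3,fy=3,interpolation=cv2.INTER_CUBIC);o[320:320+a.shape[0],:a.shape[1]]=a
a=cv2.resize(I[60:300,180:430],None,fx=1.55,fy=1.55,interpolation=cv2.INTER_CUBIC);o[:a.shape[0],405:405+a.shape[1]]=a
cv2.imwrite('pics/c2.png',o)
E
```

```text
clock: 3.25
position: [0.5584, 0.0354, 0.2962]
tool_rot: [3.141, -0.001, 0.005]
force: [1.8, -0.5, -0.5]
grip_width: 0.0854
finger_force: 0.0
clock: 3.75
position: [0.5575, 0.2186, 0.2956]
tool_rot: [-3.14, 0.001, 0.012]
force: [-0.1, -0.4, -0.2]
grip_width: 0.0854
finger_force: 0.0
clock: 4.25
position: [0.5588, 0.2132, 0.296]
tool_rot: [3.142, -0.0, 0.005]
force: [-0.6, 1.2, 0.5]
grip_width: 0.0853
finger_force: 0.0
```

View pics/c2.png

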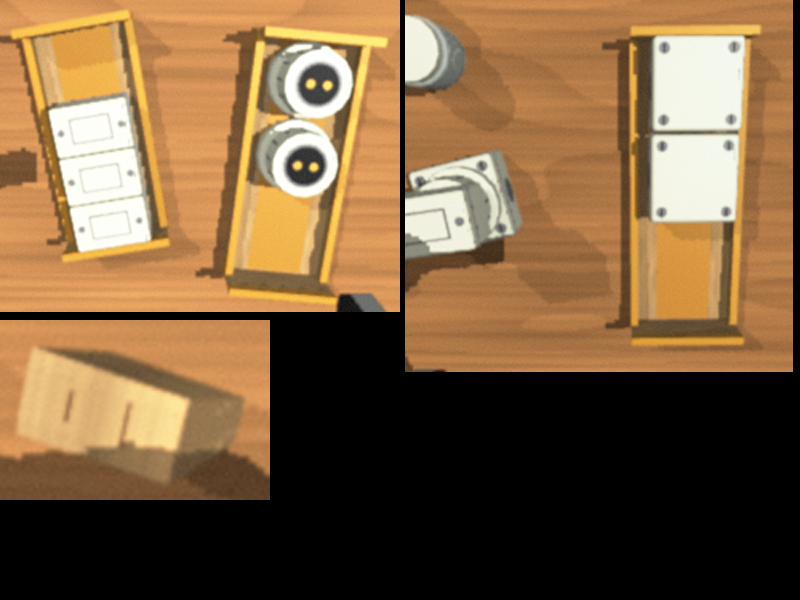

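View pics/w3.png

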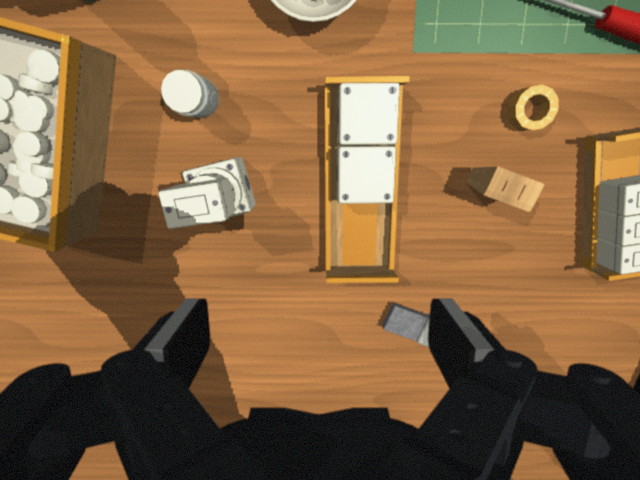

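w3 shows switch top (195,207), box below it (218,185), jar cap (187,90), box tray ends (367,79) and (362,280), box tops (369,113) and (366,174). Now I'll compute positions.

```bash
python3 - <<'E'
from h import *
w2=load('w2');w3=load('w3');s=load('scene0');t=load('top0')
A=lambda X,Y:(220+X/1.6,115+Y/1.6)
W=lambda X,Y:(95+X/3,155+(Y-320)/3)
B=lambda X,Y:(180+(X-405)/1.55,60+Y/1.55)
C=lambda X,Y:(150+X/2.5,140+Y/2.5)
def tray(n,d,f,pts):
    P=np.array([onz(d,*f(*p),.05) for p in pts]) # farL farR nearL nearR outer
    F=(P[0]+P[1])/2;N=(P[2]+P[3])/2;a=F-N
    print(n,'far',F.round(4),'near',N.round(4),'c',((F+N)/2).round(4),'len',np.linalg.norm(a).round(4),'w',np.linalg.norm(P[0]-P[1]).round(4),np.linalg.norm(P[2]-P[3]).round(4),'ang',np.degrees(np.arctan2(a[1],a[0])).round(2))
tray('sw',w2,A,[(11,32),(131,11),(62,262),(169,245)])
tray('ho',w2,A,[(258,27),(388,38),(227,289),(337,302)])
tray('bx',w3,B,[(630,27),(761,26),(632,345),(743,344)])
tray('sw_top',t,C,[(530,106),(614,90),(560,273),(645,261)])
tray('bx_top',t,C,[(210,42),(299,40),(206,279),(301,276)])
tray('ho_top',t,C,[(708,100),(795,107),(690,306),(783,314)])
for n,ps in {'box_a':[(652,38),(745,36),(741,130),(652,130)],'box_b':[(651,136),(740,135),(736,221),(651,221)]}.items():
    P=np.array([onz(w3,*B(*p),.051) for p in ps]);print(n,P.mean(0).round(4),np.linalg.norm(P-np.roll(P,1,0),axis=1).round(4))
P=np.array([onz(w2,*W(*p),.062) for p in [(37,347),(190,400),(165,482),(18,432)]])
print('wedge',P.mean(0).round(4),np.linalg.norm(P-np.roll(P,1,0),axis=1).round(4),'ang',np.degrees(np.arctan2(*(P[1]-P[0])[1::-1])))
# switch top corners, w3 and scene/top views
sw3=[(160,192),(224,175),(229,214),(165,229)]
P=np.array([onz(w3,*p,.138) for p in sw3]);print('switch',P.mean(0).round(4),P[:,:2].round(4).tolist())
S=lambda X,Y:(370+X/1.9,180+(Y-330)/1.9)
c=np.mean([S(232,361),S(286,334),S(306,358),S(247,388)],0)
print('switch tri',tri([(w3,195.5,203),(s,*c),(t,*C(53,140))]))
# jar cap 
print('jar',onz(w3,184,92,.066),'boxcorner',[onz(w3,*B(*p),.046).round(4).tolist() for p in [(498,152),(521,214)]])
E
```

```text
sw far [ 0.6332 -0.1563  0.05  ] near [ 0.4632 -0.1845  0.05  ] c [ 0.5482 -0.1704  0.05  ] len 0.1723 w 0.0841 0.0833 ang 9.4
ho far [ 0.6269 -0.3302  0.05  ] near [ 0.4289 -0.3144  0.05  ] c [ 0.5279 -0.3223  0.05  ] len 0.1987 w 0.0905 0.0873 ang -4.55
bx far [0.6865 0.1627 0.05  ] near [0.4526 0.1593 0.05  ] c [0.5695 0.161  0.05  ] len 0.2339 w 0.0895 0.0883 ang 0.83
sw_top far [ 0.6273 -0.1529  0.05  ] near [ 0.4596 -0.1816  0.05  ] c [ 0.5434 -0.1672  0.05  ] len 0.1702 w 0.0845 0.0831 ang 9.74
bx_top far [0.6828 0.1629 0.05  ] near [0.4456 0.1565 0.05  ] c [0.5642 0.1597 0.05  ] len 0.2373 w 0.0889 0.0924 ang 1.54
ho_top far [ 0.6233 -0.3291  0.05  ] near [ 0.4193 -0.3099  0.05  ] c [ 0.5213 -0.3195  0.05  ] len 0.2049 w 0.0853 0.0892 ang -5.37
box_a [0.6488 0.1598 0.051 ] [0.0611 0.0637 0.0624 0.0636]
box_b [0.5831 0.1592 0.051 ] [0.0616 0.0637 0.0623 0.0634]
wedge [ 0.5699 -0.0056  0.062 ] [0.0334 0.0569 0.0335 0.0557] ang -109.4744536099653
switch [0.5668 0.3279 0.138 ] [[0.5766, 0.3583], [0.5923, 0.299], [0.5565, 0.2967], [0.5418, 0.3575]]
switch tri [0.56283089 0.33219428 0.12435405]
jar [0.66904258 0.35297015 0.066     ] boxcorner [[0.6014, 0.303, 0.046], [0.5558, 0.2881, 0.046]]
```

```bash

python3 -m crank '{"travel":[[-2,4,0],[-4,8,0],[-6,12,0],[-6,12,0],[-6,12,0]],"turn":[[0,0,4],[0,0,8],[0,0,10],[0,0,10],[0,0,10]],"gripper":[0,0,0,0,0]}'
python3 -m crank '{"travel":[[0,0,0],[0,0,0],[0,0,0],[0,0,0],[0,0,0]],"turn":[[0,0,0],[0,0,0],[0,0,0],[0,0,0],[0,0,0]],"gripper":[0,0,0,0,0]}'
python3 - <<'E'
from h import *
d=snap('wrist','w4'); t=snap('top','top4')
I=cv2.imread('pics/w4.png')[100:340,180:460]; J=cv2.imread('pics/top4.png')[120:280,100:260]
o=np.zeros((600,800,3),np.uint8);a=cv2.resize(I,None,fx=1.7,fy=1.7,interpolation=cv2.INTER_CUBIC);o[:a.shape[0],:a.shape[1]]=a
b=cv2.resize(J,None,fx=2,fy=2,interpolation=cv2.INTER_CUBIC);o[:b.shape[0],480:480+b.shape[1]]=b
cv2.imwrite('pics/c3.png',o)
p=bot.observe()['position'];print(p,proj(t,p),proj(d,p))
E
```

```text
clock: 4.8
position: [0.4982, 0.3345, 0.2958]
tool_rot: [3.142, 0.0, 0.182]
force: [0.6, -0.4, 0.5]
grip_width: 0.0854
finger_force: 0.0
clock: 5.3
position: [0.4988, 0.3335, 0.2959]
tool_rot: [-3.142, -0.0, 0.18]
force: [0.1, -0.4, 0.2]
grip_width: 0.0855
finger_force: 0.0
[0.49872973 0.33362956 0.29588861] (np.float64(139.63608951499248), np.float64(207.73582116596938)) (np.float64(318.85098003280666), np.float64(275.2129094786116))
```

View pics/c3.png

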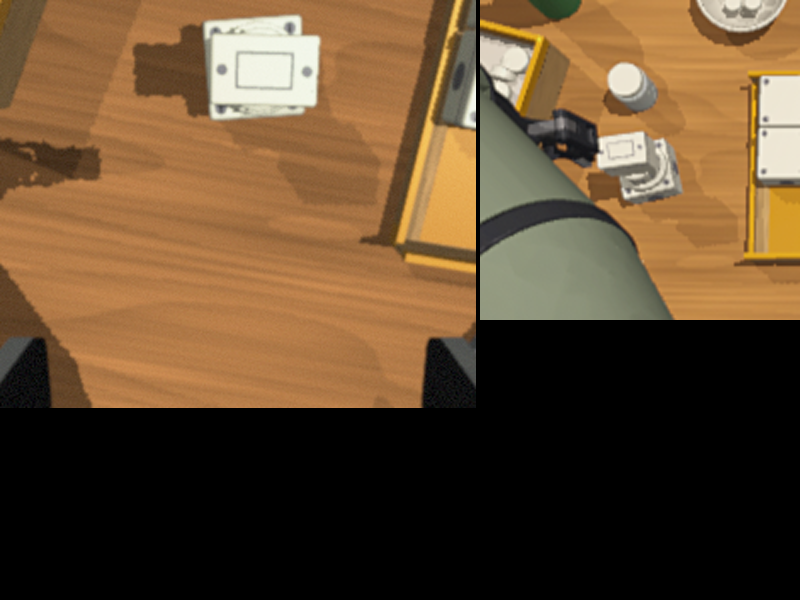

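Composite: switch top centre is at w4 pixel (335,142), nearly square to the camera. The box below it shows at (332,139), turned a few degrees.

```bash
python3 - <<'E'
from h import *
w3,w4,t,s=load('w3'),load('w4'),load('top0'),load('scene0')
A=lambda X,Y:(180+X/1.7,100+Y/1.7)
P=np.array([onz(w4,*A(*p),.138) for p in [(212,36),(320,36),(317,106),(209,110)]])
print('switch',P.mean(0).round(4),np.linalg.norm(P-np.roll(P,1,0),axis=1).round(4))
a=P[1]+P[2]-P[0]-P[3];print('psi',np.degrees(np.arctan2(a[0],-a[1])))
m=np.mean([A(212,36),A(320,36),A(317,106),A(209,110)],0)
# precise mask of bright switch face in w3: rocker rect centre
print('w3 rocker-based tri',tri([(w4,*A(265,70)),(w3,191.5,206)]),tri([(w4,*A(265,70)),(t,*(150+51/2.5,140+137/2.5))]))
C=lambda X,Y:(150+X/2.5,140+Y/2.5)
print('top sw z.138',onz(t,*C(52,140),.138))
Q=[onz(w4,*A(*p),.046) for p in [(205,23),(300,17)]];print('box far edge',np.round(Q,4)); e=Q[1]-Q[0];print(np.linalg.norm(e),np.degrees(np.arctan2(e[0],-e[1])))
E
```

```text
switch [0.5626 0.3304 0.138 ] [0.0371 0.055  0.035  0.0567]
psi 11.400682068869928
w3 rocker-based tri [0.56397654 0.33040962 0.13890402] [0.56319627 0.33074292 0.13679022]
top sw z.138 [0.55941019 0.32970626 0.138     ]
box far edge [[0.5847 0.3697 0.046 ]
 [0.5993 0.3102 0.046 ]]
0.06129545789660133 13.763891524960261
```

```bash

python3 -m crank '{"travel":[[3.5,-0.2,-2],[6.4,-0.3,-5],[6.4,-0.3,-9],[6.4,-0.3,-11],[6.4,-0.3,-11]],"turn":[[0,0,1.1],[0,0,1.1],[0,0,1.1],[0,0,1.1],[0,0,1.1]],"gripper":[0,0,0,0,0]}'
python3 -m crank '{"travel":[[0,0,-2],[0,0,-4],[0,0,-6],[0,0,-7.8],[0,0,-7.8]],"turn":[[0,0,0],[0,0,0],[0,0,0],[0,0,0],[0,0,0]],"gripper":[0,0,0,0,0]}'
python3 -m crank '{"travel":[[0,0,0],[0,0,0],[0,0,0],[0,0,0],[0,0,0]],"turn":[[0,0,0],[0,0,0],[0,0,0],[0,0,0],[0,0,0]],"gripper":[0,0.1,0.3,0.5,0.7]}' 30
python3 -m crank '{"travel":[[0,0,0],[0,0,0],[0,0,0],[0,0,0],[0,0,0]],"turn":[[0,0,0],[0,0,0],[0,0,0],[0,0,0],[0,0,0]],"gripper":[0.7,0.7,0.7,0.7,0.7]}'
```

```text
clock: 5.9
position: [0.5615, 0.3298, 0.1829]
tool_rot: [3.14, 0.004, 0.2]
force: [-0.0, -0.0, 0.5]
grip_width: 0.0857
finger_force: 0.0
clock: 6.4
position: [0.5623, 0.3305, 0.1074]
tool_rot: [3.141, 0.001, 0.2]
force: [0.2, -0.5, -0.6]
grip_width: 0.0854
finger_force: 0.0
clock: 6.9
position: [0.5628, 0.3308, 0.1083]
tool_rot: [-3.141, -0.0, 0.2]
force: [0.6, 0.3, -0.3]
grip_width: 0.0341
finger_force: 0.0
clock: 7.4
position: [0.5626, 0.3307, 0.1078]
tool_rot: [3.142, 0.0, 0.2]
force: [1.1, 0.6, 0.1]
grip_width: 0.0259
finger_force: 0.0
```

```bash
python3 - <<'E'
from h import *
d=snap('wrist','w5'); t=snap('top','top5');s=snap('scene','s5')
o=np.zeros((600,800,3),np.uint8)
I=cv2.imread('pics/w5.png');o[:360,:480]=cv2.resize(I,(480,360))
b=cv2.resize(cv2.imread('pics/top5.png')[130:260,110:250],None,fx=2,fy=2);o[:b.shape[0],490:490+b.shape[1]]=b
b=cv2.resize(cv2.imread('pics/s5.png')[130:280,420:600],None,fx=1.7,fy=1.7);o[300:300+b.shape[0],490:490+b.shape[1]]=b
cv2.imwrite('pics/c4.png',o)
E
```

```text
(no output)
```

View pics/c4.png

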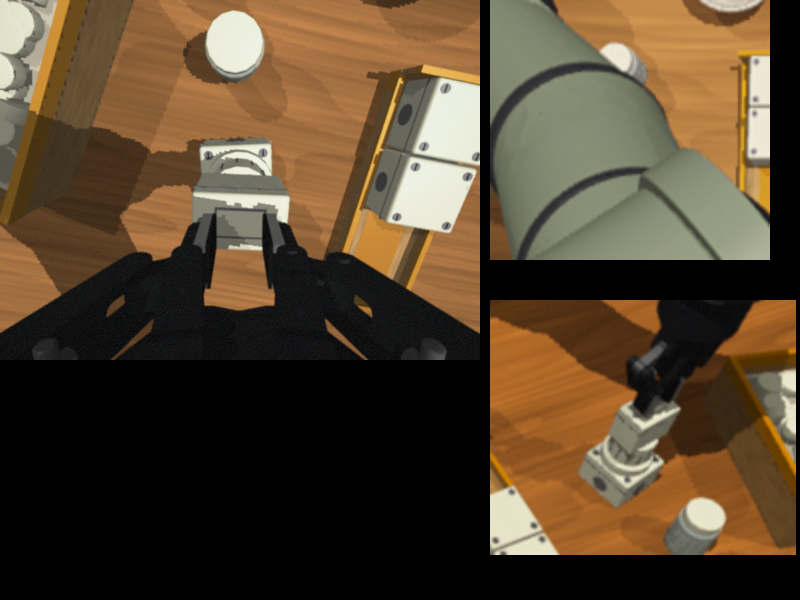

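The fingers closed on nothing (26 mm, no force), and in the wrist view they sit in front of the switch's face. I'll check numerically where the tips project against the reported TCP.

```bash
python3 - <<'E'
from h import *
s0,s5,w5=load('scene0'),load('s5'),load('w5')
o=bot.observe();p=o['position'];print(p)
print('TCP in scene',proj(s5,p),'wrist',proj(w5,p),' +30mm up',proj(s5,p+[0,0,.03]),proj(w5,p+[0,0,.03]))
print('switch top expected in scene',proj(s5,[.563,.3305,.138]),'wrist',proj(w5,[.563,.3305,.138]))
E5=w5['extrinsics'];print('cam',-E5[:3,:3].T@E5[:3,3])
d=np.abs(s0['pixels'].astype(int)-s5['pixels']).sum(2)>60
for v in range(176,250,4): print(v,''.join('#' if d[v,u] else '.' for u in range(465,545,2)))
g=s5['pixels'].mean(2)
for v in range(176,222,3): print(v,' '.join('%3d'%g[v,u] for u in range(484,536,3)))
E
```

```text
[0.56267342 0.33074494 0.10787856]
TCP in scene (np.float64(507.9109191348781), np.float64(201.9122148980809)) wrist (np.float64(319.1492258665154), np.float64(275.08037806933834))  +30mm up (np.float64(513.1376629103682), np.float64(191.7462717057454)) (np.float64(319.19664116116394), np.float64(300.451318151493))
switch top expected in scene (np.float64(513.1500918256555), np.float64(191.87237964534972)) wrist (np.float64(319.897303764642), np.float64(300.00218836060054))
cam [0.63133937 0.34482819 0.28551999]
176 .............###########################
180 .................#######################
184 .....................###################
188 ....................####################
192 ..................######################
196 ...................#########.#...#######
200 ......................###.......########
204 ...............................#########
208 ..............................##########
212 ............................############
216 .............................###########
220 ................................########
224 ......................................
[... 788 characters left out ...]
 145 188  57  33
197 107 106 101  93 111 142 194  76  65  51  71 174 199 224 161  83  36  35
200  95  97 102 116 116 116 129 220 162 107 183 224 174 103 101  47  36  36
203  97  98 101 121 124 124 116 122 222 222 198 101  87  95  81  35  36  35
206  97 102 112 120 123 124 118 116 137 106  92  95 100  96  36  34  37  36
209  95  96 143 121 123 123 125 124  93  99 101  96  95  62  41  34  36  36
212 104 161  88  87 123 122 124 125  98  95  98 185  45  48  46  35  37  35
215 182 193 103 120  87 124 124 107  95 145 223 129  48  50  50  33  35  36
218 152 194  98 124  79  90 124  99 179 169 105  47  46  46  50  47  37  35
221 150 151 181 110 122 109  65  96 104 107 104 128  52  51  47  88  66  59
```

```bash
python3 - <<'E'
from h import *
w3,w4,w2,t,s=load('w3'),load('w4'),load('w2'),load('top0'),load('scene0')
A=lambda X,Y:(180+X/1.7,100+Y/1.7)
S=lambda X,Y:(370+X/1.9,180+(Y-330)/1.9)
B=lambda X,Y:(180+(X-405)/1.55,60+Y/1.55)
C=lambda X,Y:(150+X/2.5,140+Y/2.5)
def T(n,*o):
    p=tri(o);print(n,p.round(4),[tuple(np.round(np.array(proj(d,p))-(u,v),1)) for d,u,v in o])
for n,a,b in [('+y+x',(212,36),(306,358)),('-y+x',(320,36),(247,388)),('-y-x',(317,106),(232,361)),('+y-x',(209,110),(286,334))]:
    T('switch '+n,(w4,*A(*a)),(s,*S(*b)))
# tray box tops: screws. box_a far-left/right corners ; box_b near corners
T('boxa c(far)',(w3,*B(652,38)),(t,*C(223,45)))
T('bb near L',(w3,*B(651,221)),(s,*S(123,446)))
# tray corners far end: scene crop near-end of box tray (robot side) top corners
T('btray near R(-y)',(w3,*B(743,338)),(s,*S(14,412)))
T('btray near L(+y)',(w3,*B(632,338)),(s,*S(87,374)))
T('btray far R(-y)',(w3,*B(761,27)),(s,*S(124,583)))
T('btray far L(+y)',(w3,*B(630,27)),(s,*S(207,549)))
E
```

```text
switch +y+x [0.5765 0.361  0.1317] [(np.float64(-0.6), np.float64(-1.2)), (np.float64(-0.6), np.float64(-0.2))]
switch -y+x [0.5829 0.3011 0.1176] [(np.float64(1.8), np.float64(4.4)), (np.float64(2.2), np.float64(1.1))]
switch -y-x [0.5503 0.2983 0.1255] [(np.float64(0.0), np.float64(0.0)), (np.float64(0.0), np.float64(0.0))]
switch +y-x [0.5421 0.3579 0.1337] [(np.float64(-1.9), np.float64(-4.7)), (np.float64(-2.2), np.float64(-1.1))]
boxa c(far) [0.6779 0.193  0.0537] [(np.float64(-0.5), np.float64(0.6)), (np.float64(0.2), np.float64(-0.3))]
bb near L [0.5533 0.1915 0.0439] [(np.float64(-1.2), np.float64(-2.2)), (np.float64(-1.2), np.float64(-0.9))]
btray near R(-y) [0.458  0.1136 0.0289] [(np.float64(-1.9), np.float64(-5.9)), (np.float64(-2.3), np.float64(-3.1))]
btray near L(+y) [0.4563 0.204  0.0412] [(np.float64(-0.6), np.float64(-1.5)), (np.float64(-0.7), np.float64(-0.7))]
btray far R(-y) [0.6883 0.1173 0.0438] [(np.float64(-0.7), np.float64(-1.1)), (np.float64(-0.7), np.float64(-0.4))]
btray far L(+y) [0.6874 0.2078 0.0434] [(np.float64(-0.5), np.float64(-0.6)), (np.float64(-0.4), np.float64(-0.2))]
```

Heights from the scene view carry about −7 mm bias. In that view the tips sit level with the switch top, so the half-closed fingertips lie well behind the TCP. I'll open, go 1.2 cm lower and close again.

```bash

python3 -m crank '{"travel":[[0,0,0],[0,0,0],[0,0,0],[0,0,0],[0,0,0]],"turn":[[0,0,0],[0,0,0],[0,0,0],[0,0,0],[0,0,0]],"gripper":[0.2,0,0,0,0]}'
python3 -m crank '{"travel":[[0,0,-0.5],[0,0,-1],[0,0,-1.2],[0,0,-1.2],[0,0,-1.2]],"turn":[[0,0,0],[0,0,0],[0,0,0],[0,0,0],[0,0,0]],"gripper":[0,0,0,0,0]}'
python3 -m crank '{"travel":[[0,0,0],[0,0,0],[0,0,0],[0,0,0],[0,0,0]],"turn":[[0,0,0],[0,0,0],[0,0,0],[0,0,0],[0,0,0]],"gripper":[0.1,0.2,0.3,0.45,0.45]}' 30
python3 -m crank '{"travel":[[0,0,0],[0,0,0],[0,0,0],[0,0,0],[0,0,0]],"turn":[[0,0,0],[0,0,0],[0,0,0],[0,0,0],[0,0,0]],"gripper":[0.45,0.45,0.45,0.45,0.45]}'
```

```text
clock: 8.05
position: [0.5627, 0.3307, 0.1079]
tool_rot: [-3.142, -0.0, 0.199]
force: [0.7, 0.3, 0.3]
grip_width: 0.0856
finger_force: 0.0
clock: 8.55
position: [0.5627, 0.3308, 0.0959]
tool_rot: [-3.142, 0.0, 0.2]
force: [-0.6, -0.6, -1.2]
grip_width: 0.0853
finger_force: 0.0
clock: 9.05
position: [0.5629, 0.3308, 0.0964]
tool_rot: [-3.142, -0.001, 0.199]
force: [-1.2, -0.6, 6.2]
grip_width: 0.0543
finger_force: 30.6
clock: 9.55
position: [0.5629, 0.3307, 0.0964]
tool_rot: [-3.142, -0.001, 0.199]
force: [-0.5, -1.6, 5.3]
grip_width: 0.0546
finger_force: 30.6
```

```bash

python3 -m crank '{"travel":[[0,0,0],[0,0,0],[0,0,0],[0,0,0],[0,0,0]],"turn":[[0,0,0],[0,0,0],[0,0,0],[0,0,0],[0,0,0]],"gripper":[0.2,0,0,0,0]}'
python3 -m crank '{"travel":[[0,0,-0.5],[0,0,-1],[0,0,-1.2],[0,0,-1.2],[0,0,-1.2]],"turn":[[0,0,0],[0,0,0],[0,0,0],[0,0,0],[0,0,0]],"gripper":[0,0,0,0,0]}'
python3 -m crank '{"travel":[[0,0,0],[0,0,0],[0,0,0],[0,0,0],[0,0,0]],"turn":[[0,0,0],[0,0,0],[0,0,0],[0,0,0],[0,0,0]],"gripper":[0.1,0.2,0.3,0.45,0.45]}' 30
python3 -m crank '{"travel":[[0,0,0],[0,0,0],[0,0,0],[0,0,0],[0,0,0]],"turn":[[0,0,0],[0,0,0],[0,0,0],[0,0,0],[0,0,0]],"gripper":[0.45,0.45,0.45,0.45,0.45]}'
python3 - <<'E'
from h import *
s=snap('scene','s6');w=snap('wrist','w6')
o=np.zeros((600,800,3),np.uint8)
a=cv2.resize(cv2.imread('pics/s6.png')[160:260,450:550],None,fx=4,fy=4,interpolation=cv2.INTER_CUBIC);o[:400,:400]=a
a=cv2.resize(cv2.imread('pics/w6.png')[180:430,200:440],None,fx=1.65,fy=1.65,interpolation=cv2.INTER_CUBIC);o[:a.shape[0],402:402+a.shape[1]]=a
cv2.imwrite('pics/c5.png',o)
E
```

```text
clock: 10.05
position: [0.5626, 0.3308, 0.0958]
tool_rot: [-3.142, 0.0, 0.2]
force: [1.1, -0.7, 0.4]
grip_width: 0.0854
finger_force: 0.0
clock: 10.55
position: [0.5627, 0.3308, 0.0838]
tool_rot: [3.142, 0.0, 0.2]
force: [-0.1, 0.2, -0.1]
grip_width: 0.085
finger_force: 0.0
clock: 11.05
position: [0.5629, 0.3309, 0.0843]
tool_rot: [-3.141, -0.001, 0.199]
force: [-0.8, -0.6, 5.7]
grip_width: 0.0556
finger_force: 32.2
clock: 11.55
position: [0.5629, 0.3309, 0.0843]
tool_rot: [-3.141, -0.001, 0.199]
force: [-0.7, -0.7, 6.2]
grip_width: 0.0556
finger_force: 32.2
```

View pics/c5.png

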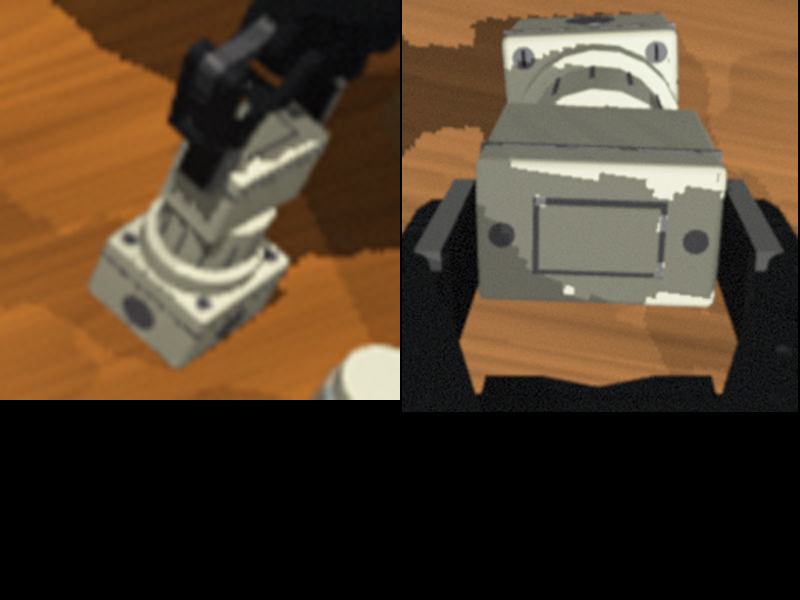

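Composite: the fingers now hold the switch by its ends, 55.6 mm apart with 32 N. The scene view puts the -y fingertip at pixel (500,207). I'll work out how high that tip is.

```bash
python3 - <<'E'
from h import *
s=load('s6')
y=np.array([.198,-.98,0])
for z in (.09,.1,.11,.12,.13): print(z,np.round(proj(s,np.array([.5629,.3309,z])+y*.033),1))
# bias check: known box-a far corners in tray at z .051 (wrist xy) vs scene picks (px of far end box corner)
print('sw bottom -y-x corner/-y+x at .092',[np.round((np.array(proj(s,np.array([.5629,.3309,zz])+y*.028+np.array([.98,.198,0])*dx))-(450,160))*4,0) for zz in (.092,.138) for dx in (-.018,.018)])
E
python3 -m crank '{"travel":[[0,0,0.3],[0,0,0.8],[0,0,1.5],[0,0,2],[0,0,2]],"turn":[[0,0,0],[0,0,0],[0,0,0],[0,0,0],[0,0,0]],"gripper":[0.45,0.45,0.45,0.45,0.45]}'
```

```text
0.09 [492.5 215.5]
0.1 [494.  212.3]
0.11 [495.6 209. ]
0.12 [497.2 205.7]
0.13 [498.9 202.4]
sw bottom -y-x corner/-y+x at .092 [array([152., 189.]), array([207., 240.]), array([180., 128.]), array([238., 180.])]
clock: 12.15
position: [0.5631, 0.331, 0.1049]
tool_rot: [-3.141, -0.001, 0.199]
force: [0.1, -0.4, -1.1]
grip_width: 0.0556
finger_force: 31.6
```

```bash

python3 -m crank '{"travel":[[0,0,2],[0,-2,5],[0,-6,5.5],[0.5,-10.5,5.5],[1,-15,5.5]],"turn":[[0,0,0],[0,0,0],[0,0,0],[0,0,0],[0,0,0]],"gripper":[0.45,0.45,0.45,0.45,0.45]}' 40
python3 -m crank '{"travel":[[0.4,-4.5,0],[0.8,-9,0],[1.2,-13.5,0],[1.6,-18,0],[2,-22.5,0]],"turn":[[0,0,0],[0,0,0],[0,0,0],[0,0,-1],[0,0,-1.9]],"gripper":[0.45,0.45,0.45,0.45,0.45]}'
python3 -m crank '{"travel":[[0.4,-4.5,0],[0.7,-9,0],[0.7,-11.6,0],[0.7,-11.6,0],[0.7,-11.6,0]],"turn":[[0,0,0],[0,0,0],[0,0,0],[0,0,0],[0,0,0]],"gripper":[0.45,0.45,0.45,0.45,0.45]}'
python3 - <<'E'
from h import *
o=bot.observe();print(o['position'],np.degrees(o['tool_rot'][2]),o['finger_force'])
d=snap('wrist','w7')
# yellow rims
p=d['pixels'];h=cv2.cvtColor(p,cv2.COLOR_RGB2HSV)
cv2.imwrite('pics/m7.png',cv2.cvtColor(p,cv2.COLOR_RGB2BGR))
for q,z,n in [((.6024,-.1613),.051,'slot')]: print(n,proj(d,[*q,z]))
E
```

```text
clock: 12.65
position: [0.5726, 0.1793, 0.1592]
tool_rot: [3.142, -0.001, 0.2]
force: [1.4, -0.1, -1.2]
grip_width: 0.0552
finger_force: 46.7
clock: 13.15
position: [0.5925, -0.0462, 0.159]
tool_rot: [3.142, -0.0, 0.166]
force: [1.2, -0.8, -1.4]
grip_width: 0.0553
finger_force: 46.7
clock: 13.65
position: [0.5995, -0.1602, 0.1587]
tool_rot: [-3.141, 0.0, 0.166]
force: [-0.0, 0.8, -1.2]
grip_width: 0.055
finger_force: 46.7
[ 0.59949122 -0.16023901  0.15869118] 9.485960538072883 46.70445707042745
slot (np.float64(321.0114903058998), np.float64(221.74665781146098))
```

View pics/w7.png

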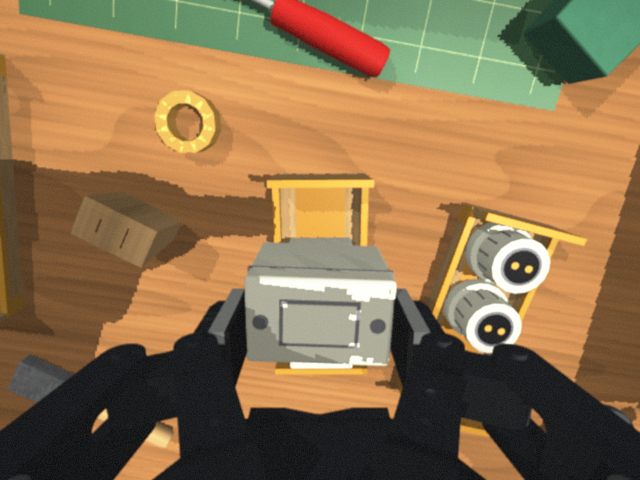

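w7 shows the carried switch at (320,310), with the empty end of the switch tray straight ahead. Its end rim runs from (266,181) to (375,181), squared to the gripper.

```bash
python3 - <<'E'
from h import *
d=load('w7');a=np.radians(9.5);u=np.array([np.cos(a),np.sin(a)])
L,R=onz(d,266,180,.05),onz(d,375,180,.05);m=(L+R)/2;print(L,R,m,np.linalg.norm(L-R));print('slot',m[:2]-.0315*u)
n=[onz(d,275,374,.05),onz(d,366,374,.05)];print('near',n,np.linalg.norm(m-np.mean(n,0)))
# switch in hand: top corners
P=[onz(d,*p,.1587-.0843+.138) for p in [(248,272),(395,278),(390,364),(246,362)]];print('sw',np.mean(P,0),np.linalg.norm(P[0]-P[1]),np.linalg.norm(P[1]-P[2]))
E
```

```text
[ 0.62770551 -0.11401156  0.05      ] [ 0.64161072 -0.19684869  0.05      ] [ 0.63465811 -0.15543013  0.05      ] 0.0839961079445935
slot [ 0.60359012 -0.16062913]
near [array([ 0.45668783, -0.14402257,  0.05      ]), array([ 0.47028953, -0.2247423 ,  0.05      ])] 0.17360072327838594
sw [ 0.60254822 -0.15997813  0.2124    ] 0.05279143879903646 0.03559814080141225
```

```bash

python3 -m crank '{"travel":[[0.2,0,-4],[0.2,0,-8],[0.2,0,-11],[0.2,0,-13],[0.2,0,-13]],"turn":[[0,0,0],[0,0,0],[0,0,0],[0,0,0],[0,0,0]],"gripper":[0.45,0.45,0.45,0.45,0.45]}'
python3 -m crank '{"travel":[[0,0,-0.4],[0,0,-0.8],[0,0,-1.2],[0,0,-1.6],[0,0,-1.8]],"turn":[[0,0,0],[0,0,0],[0,0,0],[0,0,0],[0,0,0]],"gripper":[0.45,0.45,0.45,0.45,0.45]}'
```

```text
clock: 14.2
position: [0.6002, -0.1582, 0.0265]
tool_rot: [-3.139, 0.004, 0.169]
force: [1.1, -0.1, -0.2]
grip_width: 0.055
finger_force: 46.7
clock: 14.7
position: [0.6017, -0.1603, 0.0108]
tool_rot: [3.142, -0.0, 0.166]
force: [-0.4, -0.3, -1.2]
grip_width: 0.0549
finger_force: 46.7
```

```bash

python3 -m crank '{"travel":[[0,0,-0.2],[0,0,-0.4],[0,0,-0.6],[0,0,-0.7],[0,0,-0.7]],"turn":[[0,0,0],[0,0,0],[0,0,0],[0,0,0],[0,0,0]],"gripper":[0.45,0.45,0.45,0.45,0.45]}'
python3 -m crank '{"travel":[[0,0,-0.1],[0,0,-0.2],[0,0,-0.3],[0,0,-0.4],[0,0,-0.4]],"turn":[[0,0,0],[0,0,0],[0,0,0],[0,0,0],[0,0,0]],"gripper":[0.45,0.45,0.45,0.45,0.45]}'
```

```text
clock: 15.2
position: [0.6016, -0.1602, 0.0037]
tool_rot: [-3.141, 0.0, 0.166]
force: [-1.0, -0.1, -0.5]
grip_width: 0.0549
finger_force: 46.7
clock: 15.7
position: [0.6016, -0.1602, -0.0003]
tool_rot: [-3.141, 0.0, 0.166]
force: [0.1, -0.3, -0.8]
grip_width: 0.0551
finger_force: 46.7
```

```bash

python3 -m crank '{"travel":[[0,0,-0.1],[0,0,-0.2],[0,0,-0.3],[0,0,-0.3],[0,0,-0.3]],"turn":[[0,0,0],[0,0,0],[0,0,0],[0,0,0],[0,0,0]],"gripper":[0.45,0.45,0.45,0.45,0.45]}'
python3 -c "
from h import *
w=snap('wrist','w8')"
```

```text
clock: 16.2
position: [0.6018, -0.1603, -0.0026]
tool_rot: [3.141, -0.0, 0.166]
force: [-3.3, 0.8, 10.2]
grip_width: 0.0551
finger_force: 47.7
```

Contact at 10 N, at the height predicted for the floor. Releasing and backing off.

```bash

python3 -m crank '{"travel":[[0,0,0],[0,0,0],[0,0,0],[0,0,0],[0,0,0]],"turn":[[0,0,0],[0,0,0],[0,0,0],[0,0,0],[0,0,0]],"gripper":[0.35,0.3,0.2,0.1,0]}'
python3 -m crank '{"travel":[[0,0,2],[0,0,5],[0,0,10],[-3,4,14],[-6,8,18]],"turn":[[0,0,0],[0,0,0],[0,0,0],[0,0,0],[0,0,0]],"gripper":[0,0,0,0,0]}'
python3 -m crank '{"travel":[[0,0,4],[0,0,8],[0,0,10],[0,0,10],[0,0,10]],"turn":[[0,0,0],[0,0,0],[0,0,0],[0,0,0],[0,0,0]],"gripper":[0,0,0,0,0]}'
python3 - <<'E'
from h import *
d=snap('wrist','w9')
I=d['pixels'];h=cv2.cvtColor(I,cv2.COLOR_RGB2HSV)
m=((h[...,1]<45)&(h[...,2]>150)).astype(np.uint8)
m[330:]=0
n,l,st,c=cv2.connectedComponentsWithStats(m)
for i in range(1,n):
    if st[i,4]>250:
        r=cv2.minAreaRect(np.argwhere(l==i)[:,::-1].astype(np.float32)); print(st[i],c[i].round(1),onz(d,*c[i],.051).round(4),np.round(r[1],1),r[2])
for x in (-55,-19,17,53):
  a=np.radians(9.5);print(x,np.round(proj(d,[.5482-x*1e-3*np.cos(a),-.1704-x*1e-3*np.sin(a),.051]),1))
print(bot.observe()['position'])
E
```

```text
clock: 16.75
position: [0.6017, -0.1602, -0.0032]
tool_rot: [-3.142, 0.0, 0.166]
force: [0.6, -0.3, -0.1]
grip_width: 0.0853
finger_force: 0.0
clock: 17.25
position: [0.5542, -0.0974, 0.1606]
tool_rot: [3.141, -0.001, 0.165]
force: [0.2, 1.3, 1.0]
grip_width: 0.0855
finger_force: 0.0
clock: 17.75
position: [0.5547, -0.0978, 0.2592]
tool_rot: [3.141, -0.0, 0.166]
force: [-0.1, 0.6, -0.6]
grip_width: 0.0856
finger_force: 0.0
[  36   21   70   81 4570] [71.3 60.8] [0.6502 0.158  0.051 ] [80. 69.] 90.0
[  39   96   67   72 3958] [ 72.3 131.4] [0.5845 0.158  0.051 ] [71. 66.] 90.0
[ 358  147   57   38 1883] [385.9 165.4] [ 0.604  -0.1592  0.051 ] [54.5 35.3] 3.094058036804199
[518 181  45  45 911] [539.2 202.4] [ 0.5933 -0.3271  0.051 ] [44. 44.] 90.0
[ 357  191   55   97 4872] [383.2 238.5] [ 0.5272 -0.1731  0.051 ] [52.1 97.4] 1.5911403894424438
[493 223  47  53 909] [516.  249.3] [ 0.5393 -0.3191  0.051 ] [53.2 43.2] 83.2901611328125
-55 [387.5 167.2]
-19 [385.8 201.9]
17 [384.1 234.8]
53 [382.5 266.1]
[ 0.55435758 -0.09781682  0.25851845]
```

Switch stands at (0.604,-0.159), within 2 mm of its place and at the right height. Back to the stack for the holder.

```bash

python3 -m crank '{"travel":[[-1,5,1],[-2,10,2],[-3,15,3.7],[-4,20,3.7],[-5,25,3.7]],"turn":[[0,0,0],[0,0,0],[0,0,0],[0,0,1],[0,0,2]],"gripper":[0,0,0,0,0]}'
python3 -m crank '{"travel":[[0,5,0],[0,10,0],[0,15,0],[0,18.3,0],[0,18.3,0]],"turn":[[0,0,2],[0,0,2],[0,0,2],[0,0,2],[0,0,2]],"gripper":[0,0,0,0,0]}'
python3 -m crank '{"travel":[[0,0,0],[0,0,0],[0,0,0],[0,0,0],[0,0,0]],"turn":[[0,0,0],[0,0,0],[0,0,0],[0,0,0],[0,0,0]],"gripper":[0,0,0,0,0]}'
python3 - <<'E'
from h import *
d=snap('wrist','w10')
I=d['pixels'];h=cv2.cvtColor(I,cv2.COLOR_RGB2HSV)
print(bot.observe()['position'],'exp box c',proj(d,[.561,.332,.046]),'holder top',proj(d,[.561,.332,.092]))
g=cv2.cvtColor(I,cv2.COLOR_RGB2GRAY)
c0=np.array(proj(d,[.561,.332,.092])).astype(int)
dk=((g<70)).astype(np.uint8);dk[:c0[1]-40]=0;dk[c0[1]+50:]=0;dk[:,:c0[0]-40]=0;dk[:,c0[0]+40:]=0
n,l,st,c=cv2.connectedComponentsWithStats(dk)
for i in range(1,n):
    if st[i,4]>15: print('dark',st[i],c[i].round(1),onz(d,*c[i],.092).round(4))
m=((h[...,1]<60)&(h[...,2]>90)).astype(np.uint8)
x,y=c0; sub=g[y-45:y+50:3,x-48:x+48:3]
for r in sub: print(' '.join('%3d'%v for v in r))
print(x-48,y-45)
cv2.imwrite('pics/c6.png',cv2.resize(cv2.imread('pics/w10.png')[y-70:y+80,x-100:x+100],None,fx=4,fy=4,interpolation=cv2.INTER_CUBIC))
E
```

```text
clock: 18.3
position: [0.5058, 0.1447, 0.2958]
tool_rot: [3.142, 0.001, 0.202]
force: [1.3, 0.4, -0.1]
grip_width: 0.0854
finger_force: 0.0
clock: 18.8
position: [0.5045, 0.3308, 0.2943]
tool_rot: [-3.14, 0.003, 0.242]
force: [-0.4, -0.6, 0.6]
grip_width: 0.0852
finger_force: 0.0
clock: 19.3
position: [0.5069, 0.3256, 0.2964]
tool_rot: [3.142, -0.0, 0.235]
force: [-0.3, 0.6, -0.5]
grip_width: 0.0857
finger_force: 0.0
[0.50679193 0.32569221 0.29644165] exp box c (np.float64(324.6376317692501), np.float64(148.14426822061404)) holder top (np.float64(325.3263587796583), np.float64(149.89424378980306))
dark [313 134  28  29 502] [326.5 147.8] [0.5633 0.3313 0.092 ]
124 118 123 124 122 118 121 120 122 129 128 128 129 122 128 125 128 126 127 128 125 122 120 104 104 108 118 120 124 122 118 119
120 121 123 123 120 118 124 123 120 121 122 120 124 127 126 126 124 123 126 126 126 127 125 125 124 123 121 121 120 120 124 125
129 128 126 130 121 125 120 120 122 125 122 126 123 123 120 123 121 124 127 127 122 126 126 128 127 131 124 123 119 121 118 118
125 126 125 130 127 130 130 124 126 124 120 123
[... 2972 characters left out ...]
 112 110 107 110 112 116 115 118 115 119 116 119 117
126 122 124 123 127 139 138 138 132 131 128 111 114 112 106 105 113 113 113 110 113 117 114 114 111 107 109 115 117 122 120 114
134 133 131 125 124 123 121 128 131 139 137 123 111 112 107 108 106 109 108 107 108 111 118 116 114 112 118 115 111 111 109 109
127 130 131 131 135 132 127 125 124 123 129 132 134 126 124 119 113 111 108 107 109 106 111 106 111 112 117 113 115 116 117 115
126 132 130 127 127 125 129 129 130 132 126 120 124 116 122 136 139 140 136 121 114 110 106 110 107 109 108 110 111 117 119 114
126 125 127 131 127 130 128 133 129 125 125 128 129 126 123 123 124 127 133 136 128 122 121 118 112 111 109 106 104 107 111 116
277 104
```

Dark mouth of the holder at pixel (326,148) gives (0.563,0.331). The box beneath is square to the gripper's present yaw of 13.5°. Descending on the holder.

```bash

python3 -m crank '{"travel":[[3,0.3,-2],[5.6,0.5,-5],[5.6,0.5,-10],[5.6,0.5,-14],[5.6,0.5,-16]],"turn":[[0,0,0],[0,0,0],[0,0,0],[0,0,0],[0,0,0]],"gripper":[0,0,0,0,0]}'
python3 -m crank '{"travel":[[0,0,-3],[0,0,-6],[0,0,-8.5],[0,0,-10],[0,0,-10]],"turn":[[0,0,0],[0,0,0],[0,0,0],[0,0,0],[0,0,0]],"gripper":[0,0,0,0,0]}'
python3 -m crank '{"travel":[[0,0,0],[0,0,0],[0,0,0],[0,0,0],[0,0,0]],"turn":[[0,0,0],[0,0,0],[0,0,0],[0,0,0],[0,0,0]],"gripper":[0.15,0.25,0.35,0.45,0.55]}' 30
python3 -m crank '{"travel":[[0,0,0],[0,0,0],[0,0,0],[0,0,0],[0,0,0]],"turn":[[0,0,0],[0,0,0],[0,0,0],[0,0,0],[0,0,0]],"gripper":[0.55,0.55,0.55,0.55,0.55]}' 40
```

```text
clock: 19.85
position: [0.5614, 0.3299, 0.1326]
tool_rot: [3.14, 0.004, 0.236]
force: [-0.2, -0.1, -0.8]
grip_width: 0.0854
finger_force: 0.0
clock: 20.35
position: [0.5618, 0.3305, 0.0346]
tool_rot: [3.141, 0.003, 0.236]
force: [0.2, -0.9, 0.2]
grip_width: 0.0854
finger_force: 0.0
clock: 20.85
position: [0.5631, 0.3314, 0.0374]
tool_rot: [-3.141, -0.001, 0.236]
force: [-0.9, -1.9, 9.3]
grip_width: 0.0469
finger_force: 29.5
clock: 21.35
position: [0.5631, 0.3314, 0.0375]
tool_rot: [-3.141, -0.001, 0.236]
force: [-1.4, -2.3, 10.3]
grip_width: 0.0468
finger_force: 39.4
```

```bash

python3 -m crank '{"travel":[[0,0,0.6],[0,0,2],[0,0,6],[0,-3,10],[-0.5,-7.5,10.5]],"turn":[[0,0,0],[0,0,0],[0,0,0],[0,0,0],[0,0,-3]],"gripper":[0.55,0.55,0.55,0.55,0.55]}'
python3 -m crank '{"travel":[[-0.5,-4.5,0],[-1,-9,0],[-1.5,-13.5,0],[-2.2,-18,0],[-2.9,-22.5,0]],"turn":[[0,0,-2],[0,0,-4],[0,0,-6],[0,0,-7],[0,0,-8]],"gripper":[0.55,0.55,0.55,0.55,0.55]}'
python3 -m crank '{"travel":[[-0.7,-4.5,0],[-1.4,-9,0],[-2.1,-13.5,0],[-2.8,-18,0],[-3.5,-22.5,0]],"turn":[[0,0,-2],[0,0,-4],[0,0,-6],[0,0,-7],[0,0,-7.3]],"gripper":[0.55,0.55,0.55,0.55,0.55]}'
python3 -m crank '{"travel":[[-0.7,-4.5,0],[-1.4,-9,0],[-2.4,-12.4,0],[-2.4,-12.4,0],[-2.4,-12.4,0]],"turn":[[0,0,0],[0,0,0],[0,0,0],[0,0,0],[0,0,0]],"gripper":[0.55,0.55,0.55,0.55,0.55]}'
python3 - <<'E'
from h import *
o=bot.observe();print(o['position'],np.degrees(o['tool_rot'][2]))
d=snap('wrist','w11');I=d['pixels']
print('slot',proj(d,[.4695,-.3175,.051]),'near mid',proj(d,[.428,-.3144,.05]),'near in',proj(d,[.432,-.3144,.05]))
h=cv2.cvtColor(I,cv2.COLOR_RGB2HSV);g=cv2.cvtColor(I,cv2.COLOR_RGB2GRAY)
c=[];dk=(g<70).astype(np.uint8);dk[290:]=0
n,l,st,cc=cv2.connectedComponentsWithStats(dk)
for i in range(1,n):
    if 200<st[i,4]<4000: print(st[i],cc[i].round(1),onz(d,*cc[i],.051).round(4))
a=np.radians(-4.8)
for x in (-59,-9,12,15,67): pass
E
```

```text
clock: 21.85
position: [0.5591, 0.2591, 0.1467]
tool_rot: [-3.138, -0.007, 0.187]
force: [1.0, -1.5, -1.0]
grip_width: 0.0462
finger_force: 41.6
clock: 22.35
position: [0.5283, 0.0294, 0.1425]
tool_rot: [3.141, -0.001, 0.044]
force: [2.1, -0.5, -0.6]
grip_width: 0.0461
finger_force: 41.6
clock: 22.85
position: [0.4934, -0.1957, 0.1425]
tool_rot: [3.141, -0.001, -0.084]
force: [1.2, -0.6, -1.2]
grip_width: 0.0467
finger_force: 41.6
clock: 23.35
position: [0.4695, -0.3182, 0.142]
tool_rot: [-3.142, -0.001, -0.085]
force: [0.4, 0.8, -1.5]
grip_width: 0.0464
finger_force: 41.7
[ 0.46951345 -0.31822955  0.14203046] -4.8453980131984755
slot (np.float64(318.19934600777333), np.float64(230.39364107894914)) near mid (np.float64(318.71981206977887), np.float64(281.42185896855113)) near in (np.float64(318.2906435216887), np.float64(276.6776457619897))
[   0    0  128   37 1859] [72.  16.1] [ 0.6252 -0.1712  0.051 ]
[ 257    0  128   51 2227] [320.   11.2] [ 0.6145 -0.3309  0.051 ]
[ 299   26   43   47 1344] [320.2  49. ] [ 0.5925 -0.3292  0.051 ]
[254  32  10  91 324] [259.3  71.9] [ 0.5821 -0.2874  0.051 ]
[272  43  14  57 459] [278.   72.8] [ 0.5805 -0.2999  0.051 ]
[359  66   9  53 262] [363.8  92.4] [ 0.5634 -0.3565  0.051 ]
[274 123  14  50 322] [280.1 148.5] [ 0.5313 -0.2957  0.051 ]
[ 300  122   40   41 1104] [319.7 141.8] [ 0.5335 -0.324   0.051 ]
[ 17 222  43  15 285] [ 36.5 228.7] [ 0.4885 -0.107   0.051 ]
[604 273  36  17 546] [623.2 281. ] [ 0.4089 -0.5514  0.051 ]
```

Existing mouths at (0.5925,-0.329) and (0.5335,-0.324) put the row line through (0.468,-0.318), and the gripper is on it. Lowering.

```bash

python3 -m crank '{"travel":[[-0.1,0,-4],[-0.1,0,-7],[-0.1,0,-10],[-0.1,0,-11.5],[-0.1,0,-12.5]],"turn":[[0,0,0],[0,0,0],[0,0,0],[0,0,0],[0,0,0]],"gripper":[0.55,0.55,0.55,0.55,0.55]}'
python3 -m crank '{"travel":[[0,0,-0.3],[0,0,-0.6],[0,0,-0.9],[0,0,-1.2],[0,0,-1.4]],"turn":[[0,0,0],[0,0,0],[0,0,0],[0,0,0],[0,0,0]],"gripper":[0.55,0.55,0.55,0.55,0.55]}'
python3 -m crank '{"travel":[[0,0,-0.1],[0,0,-0.2],[0,0,-0.3],[0,0,-0.4],[0,0,-0.4]],"turn":[[0,0,0],[0,0,0],[0,0,0],[0,0,0],[0,0,0]],"gripper":[0.55,0.55,0.55,0.55,0.55]}'
```

```text
clock: 23.9
position: [0.4691, -0.3168, 0.0158]
tool_rot: [-3.141, 0.0, -0.082]
force: [0.1, -0.1, 0.1]
grip_width: 0.0464
finger_force: 41.7
clock: 24.4
position: [0.4688, -0.3181, 0.0025]
tool_rot: [3.141, -0.0, -0.083]
force: [-0.8, -0.5, -1.8]
grip_width: 0.0466
finger_force: 41.7
clock: 24.9
position: [0.4686, -0.3179, -0.0018]
tool_rot: [-3.142, 0.0, -0.083]
force: [0.5, 0.5, -1.8]
grip_width: 0.0468
finger_force: 41.7
```

```bash

python3 -m crank '{"travel":[[0,0,-0.1],[0,0,-0.2],[0,0,-0.2],[0,0,-0.2],[0,0,-0.2]],"turn":[[0,0,0],[0,0,0],[0,0,0],[0,0,0],[0,0,0]],"gripper":[0.55,0.55,0.55,0.55,0.55]}'
python3 -m crank '{"travel":[[0,0,-0.1],[0,0,-0.2],[0,0,-0.2],[0,0,-0.2],[0,0,-0.2]],"turn":[[0,0,0],[0,0,0],[0,0,0],[0,0,0],[0,0,0]],"gripper":[0.55,0.55,0.55,0.55,0.55]}'
```

```text
clock: 25.4
position: [0.4687, -0.3179, -0.0035]
tool_rot: [3.141, -0.0, -0.083]
force: [-1.8, 1.2, 5.4]
grip_width: 0.0468
finger_force: 42.3
clock: 25.9
position: [0.4687, -0.318, -0.0037]
tool_rot: [3.14, -0.0, -0.083]
force: [-13.7, 8.1, 45.2]
grip_width: 0.0462
finger_force: 46.3
```

Seated at the predicted height. Releasing, then a view over it and back to the stack.

```bash

python3 -m crank '{"travel":[[0,0,0.2],[0,0,0.2],[0,0,0.2],[0,0,0.2],[0,0,0.2]],"turn":[[0,0,0],[0,0,0],[0,0,0],[0,0,0],[0,0,0]],"gripper":[0.55,0.45,0.3,0.1,0]}'
python3 -m crank '{"travel":[[0,0,1],[0,0,4],[0,0,9],[0,0,14],[-1,3,18]],"turn":[[0,0,0],[0,0,0],[0,0,0],[0,0,0],[0,0,0]],"gripper":[0,0,0,0,0]}'
python3 -m crank '{"travel":[[-2,4,4],[-4,8,8],[-4,10,10],[-4,10,10],[-4,10,10]],"turn":[[0,0,5],[0,0,10],[0,0,10],[0,0,10],[0,0,10]],"gripper":[0,0,0,0,0]}'
python3 - <<'E'
from h import *
d=snap('wrist','w12');o=bot.observe();print(o['position'],np.degrees(o['tool_rot'][2]))
g=cv2.cvtColor(d['pixels'],cv2.COLOR_RGB2GRAY);dk=(g<70).astype(np.uint8);dk[330:]=0
n,l,st,cc=cv2.connectedComponentsWithStats(dk)
for i in range(1,n):
    if 150<st[i,4]<2500 and .6<st[i,2]/st[i,3]<1.6: print(st[i],cc[i].round(1),onz(d,*cc[i],.051).round(4))
E
```

```text
clock: 26.4
position: [0.4686, -0.3178, -0.0039]
tool_rot: [-3.141, 0.0, -0.083]
force: [-0.7, 0.5, 0.2]
grip_width: 0.0846
finger_force: 0.0
clock: 26.9
position: [0.4594, -0.2907, 0.1788]
tool_rot: [3.14, -0.003, -0.086]
force: [1.1, 0.2, 0.2]
grip_width: 0.0855
finger_force: 0.0
clock: 27.4
position: [0.4189, -0.1884, 0.2767]
tool_rot: [3.14, -0.002, 0.092]
force: [0.6, -0.8, -1.1]
grip_width: 0.0853
finger_force: 0.0
[ 0.41862151 -0.18884606  0.27573499] 5.217162843203002
[596 238  21  19 309] [606.4 247.3] [ 0.3947 -0.521   0.051 ]
[401 290  23  21 288] [411.9 299.8] [ 0.3096 -0.3101  0.051 ]
[177 299  32  31 621] [196.2 317.4] [ 0.2627 -0.0545  0.051 ]
```

```bash
python3 - <<'E'
from h import *
d=load('w12');g=cv2.cvtColor(d['pixels'],cv2.COLOR_RGB2GRAY)
for p in [(.468,-.318),(.5335,-.324),(.5925,-.3292)]:
    u,v=np.array(proj(d,[*p,.051])).astype(int);print(u,v)
    x0,y0=max(u-25,0),max(v-25,0);dk=(g[y0:v+25,x0:u+25]<60).astype(np.uint8)
    n,l,st,cc=cv2.connectedComponentsWithStats(dk)
    for i in range(1,n):
        if st[i,4]>40: print(st[i],(cc[i]+(x0,y0)).round(1),onz(d,*(cc[i]+(x0,y0)),.051).round(4))
E
```

```text
442 165
460 101
477 38
```

```bash
python3 - <<'E'
from h import *
d=load('w12');g=cv2.cvtColor(d['pixels'],cv2.COLOR_RGB2GRAY)
for r in g[20:205:4,400:510:4]: print(' '.join('%3d'%v for v in r))
E
```

```text
155 157 153 157 140  85  89  86 217 205 100  98  83  84 219 246 254 253 253 248 242 253 253 254 138  71  71  69
142 142 140 146 140  79  80  82 221 193 170 162  94 171 136 253 253 251 170  99  83 125 215 253 254  73  70 182
155 155 157 154 149  82  84 111 221 173 127 105 170 114 183 254 250 127  70  72  71  71  84 234 253 178  81 210
164 156 158 154 116  84  85 176 223  86 111 174 155 138 255 254 194  70  70  72  71  71  72 181 253 253 154 211
154 156 157 159 115  83  86 218 218  80 149 170 134 132 254 251 105  87 230  88  73 114  70 128 254 255 203 198
145 142 143 143  80  84  89 224 158  95 168 141 107 147 254 242  81  89 228  77 135 231  92 155 254 234 224 166
141 141 143 134  79  75  98 223  97 124 175 136 128 145 254 244  85  71  73  74  75 136  71 205 253 203 227 134
152 152 146 108  78  80 159 226  83 127 173 129 121 117 254 254 149  77  75  76  74  76 122 252 255 211 224 135
158 159 159 102  90  84 215 223  78 124 169 125  81 117 255 254 218 102  76  75  74 126 244 254 243 226 191 131
150 149 158  85  84  87 226 177  88 118 170 137 111 111 137 254 254 228 202 190 216 252 254 
[... 3463 characters left out ...]
 167 166 165 168 170 173 172
169 194 211 190 103 143 164 223 253 254 254 254 255 182  74 126 223 143 155 154 157 155 156 154 158 158 163 165
163 200 210 210 212 200 179 195 212 198 205 183 159  85  74 197 212 155 162 163 164 162 163 162 163 162 162 158
123 100 104 129 161 198 212 204 197 198 194 180 114  86  72 220 160 153 154 156 155 153 156 155 154 155 154 153
220 221 218 213 186 143 109 102 108 133 165 177  87  79 110 224 128 144 144 146 149 146 150 155 153 157 153 156
150 133 165 204 216 219 219 221 220 203 171 123 101  92 174 216 144 149 144 144 144 144 142 150 149 150 150 157
147 140 141 140 138 143 150 168 179 218 219 222 221 221 213 187 148 156 161 158 158 155 153 152 150 149 146 145
```

Holder mouth is at (443,164) against (442,165) expected, in line with its row. Now the box.

```bash

python3 -m crank '{"travel":[[1,5,1],[2,10,2],[3,15,2],[4,20,2],[5,25,2]],"turn":[[0,0,0],[0,0,0],[0,0,2],[0,0,4],[0,0,6]],"gripper":[0,0,0,0,0]}'
python3 -m crank '{"travel":[[1,5,0],[2,10,0],[3,15,0],[3,20,0],[3,25,0]],"turn":[[0,0,2],[0,0,2],[0,0,2],[0,0,2],[0,0,2]],"gripper":[0,0,0,0,0]}'
python3 -m crank '{"travel":[[0,2,0],[0,2,0],[0,2,0],[0,2,0],[0,2,0]],"turn":[[0,0,0],[0,0,0],[0,0,0],[0,0,0],[0,0,0]],"gripper":[0,0,0,0,0]}'
python3 - <<'E'
from h import *
d=snap('wrist','w13');o=bot.observe();print(o['position'],np.degrees(o['tool_rot'][2]))
h=cv2.cvtColor(d['pixels'],cv2.COLOR_RGB2HSV);m=((h[...,1]<50)&(h[...,2]>185)).astype(np.uint8);m=cv2.morphologyEx(m,cv2.MORPH_CLOSE,np.ones((9,9)))
n,l,st,cc=cv2.connectedComponentsWithStats(m);print(proj(d,[.563,.331,.046]))
for i in range(1,n):
    if st[i,4]>1000:
        r=cv2.minAreaRect(np.argwhere(l==i)[:,::-1].astype(np.float32));P=np.array([onz(d,*q,.046) for q in cv2.boxPoints(r)]);e=P[1]-P[0]
        print(st[i],P.mean(0).round(4),onz(d,*cc[i],.046).round(4),np.linalg.norm(P-np.roll(P,1,0),axis=1).round(4),np.degrees(np.arctan2(e[1],e[0])).round(1)%90)
E
```

```text
clock: 27.95
position: [0.4676, 0.0559, 0.2948]
tool_rot: [-3.141, 0.001, 0.196]
force: [1.2, -0.6, 0.1]
grip_width: 0.0854
finger_force: 0.0
clock: 28.45
position: [0.4979, 0.303, 0.2938]
tool_rot: [3.141, 0.002, 0.229]
force: [1.0, -1.0, 0.0]
grip_width: 0.0853
finger_force: 0.0
clock: 28.95
position: [0.4981, 0.3206, 0.2954]
tool_rot: [3.141, 0.0, 0.229]
force: [0.3, -0.2, -0.4]
grip_width: 0.0854
finger_force: 0.0
[0.49798806 0.32078067 0.29550988] 13.134519660303981
(np.float64(323.02582946481334), np.float64(137.49680893353448))
[   27     0   169   141 15552] [0.5977 0.5782 0.046 ] [0.5921 0.5681 0.046 ] [0.1501 0.1519 0.1375 0.1548] 70.7
[ 303    0   42   46 1582] [0.6739 0.3568 0.046 ] [0.6748 0.3567 0.046 ] [0.0413 0.0416 0.0413 0.0428] 13.200000000000003
[ 442   56   93  132 6957] [0.6167 0.1572 0.046 ] [0.6207 0.1585 0.046 ] [0.0682 0.1324 0.0623 0.1345] 0.1
[ 293  107   57   59 3273] [0.5634 0.3334 0.046 ] [0.564  0.3332 0.046 ] [0.0622 0.0611 0.0622 0.0636] 13.200000000000003
```

```bash

python3 -m crank '{"travel":[[3,0.6,-2],[6.5,1.2,-5],[6.5,1.2,-10],[6.5,1.2,-15],[6.5,1.2,-19]],"turn":[[0,0,0],[0,0,0],[0,0,0],[0,0,0],[0,0,0]],"gripper":[0,0,0,0,0]}'
python3 -m crank '{"travel":[[0,0,-3],[0,0,-6],[0,0,-8],[0,0,-9],[0,0,-9]],"turn":[[0,0,0],[0,0,0],[0,0,0],[0,0,0],[0,0,0]],"gripper":[0,0,0,0,0]}'
python3 -m crank '{"travel":[[0,0,-0.7],[0,0,-1.4],[0,0,-2.1],[0,0,-2.7],[0,0,-2.7]],"turn":[[0,0,0],[0,0,0],[0,0,0],[0,0,0],[0,0,0]],"gripper":[0,0,0,0,0]}'
python3 -m crank '{"travel":[[0,0,0],[0,0,0],[0,0,0],[0,0,0],[0,0,0]],"turn":[[0,0,0],[0,0,0],[0,0,0],[0,0,0],[0,0,0]],"gripper":[0.1,0.2,0.3,0.35,0.35]}' 30
python3 -m crank '{"travel":[[0,0,0],[0,0,0],[0,0,0],[0,0,0],[0,0,0]],"turn":[[0,0,0],[0,0,0],[0,0,0],[0,0,0],[0,0,0]],"gripper":[0.35,0.35,0.35,0.35,0.35]}' 40
```

```text
clock: 29.5
position: [0.5622, 0.3326, 0.1028]
tool_rot: [3.141, 0.001, 0.23]
force: [0.9, 0.4, -0.0]
grip_width: 0.0857
finger_force: 0.0
clock: 30.0
position: [0.5623, 0.3332, 0.0147]
tool_rot: [3.141, 0.001, 0.23]
force: [0.4, 0.3, 0.9]
grip_width: 0.0855
finger_force: 0.0
clock: 30.5
position: [0.5621, 0.3337, -0.0123]
tool_rot: [3.141, 0.001, 0.231]
force: [-0.5, 0.0, 0.0]
grip_width: 0.0855
finger_force: 0.0
clock: 31.0
position: [0.5627, 0.3341, -0.011]
tool_rot: [-3.141, -0.001, 0.231]
force: [0.1, 0.1, 6.5]
grip_width: 0.0631
finger_force: 33.7
clock: 31.5
position: [0.5627, 0.3341, -0.011]
tool_rot: [-3.141, -0.001, 0.231]
force: [-1.0, -2.2, 7.1]
grip_width: 0.0632
finger_force: 42.3
```

```bash

python3 -m crank '{"travel":[[0,0,0.6],[0,0,2],[0,0,6],[-0.5,-2,10],[-1,-6,11]],"turn":[[0,0,0],[0,0,0],[0,0,0],[0,0,0],[0,0,-4]],"gripper":[0.35,0.35,0.35,0.35,0.35]}'
python3 -m crank '{"travel":[[-2,-4,0],[-3.9,-8,0],[-3.9,-11.4,0],[-3.9,-11.4,0],[-3.9,-11.4,0]],"turn":[[0,0,-4],[0,0,-8.3],[0,0,-8.3],[0,0,-8.3],[0,0,-8.3]],"gripper":[0.35,0.35,0.35,0.35,0.35]}'
python3 -m crank '{"travel":[[0,0,0],[0,0,0],[0,0,0],[0,0,0],[0,0,0]],"turn":[[0,0,0],[0,0,0],[0,0,0],[0,0,0],[0,0,0]],"gripper":[0.35,0.35,0.35,0.35,0.35]}'
python3 - <<'E'
from h import *
d=snap('wrist','w14');o=bot.observe();print(o['position'],np.degrees(o['tool_rot'][2]))
h=cv2.cvtColor(d['pixels'],cv2.COLOR_RGB2HSV);m=((h[...,1]<50)&(h[...,2]>185)).astype(np.uint8)
n,l,st,cc=cv2.connectedComponentsWithStats(m)
for i in range(1,n):
    if st[i,4]>1500: 
        x,y,w,hh=st[i,:4]; print(st[i],onz(d,x,y+hh,.051).round(4),onz(d,x+w,y,.051).round(4))
# saturated yellow rim columns at a few rows
for v in (100,130,160,190):
    ym=(h[v,:,1]>140)&(h[v,:,2]>200)&(abs(h[v,:,0].astype(int)-21)<6); ix=np.where(ym)[0]
    ix=ix[(ix>180)&(ix<460)]
    if len(ix):
        runs=np.split(ix,np.where(np.diff(ix)>1)[0]+1); print(v,[(r[0],r[-1],onz(d,r[0],v,.02)[1].round(4),onz(d,r[-1],v,.02).round(4)[:2]) for r in runs if len(r)>3])
E
```

```text
clock: 32.0
position: [0.553, 0.2776, 0.1034]
tool_rot: [-3.138, -0.005, 0.165]
force: [1.2, -0.6, -2.2]
grip_width: 0.0629
finger_force: 45.2
clock: 32.5
position: [0.5139, 0.1595, 0.0995]
tool_rot: [-3.141, -0.001, 0.015]
force: [0.0, 0.4, -2.0]
grip_width: 0.0633
finger_force: 45.2
clock: 33.0
position: [0.5134, 0.1602, 0.0984]
tool_rot: [-3.142, 0.0, 0.017]
force: [-0.3, 0.2, -1.6]
grip_width: 0.0633
finger_force: 45.2
[0.51344341 0.16011572 0.09847058] 0.9503220445531773
[ 268    0  116   69 7402] [0.6176 0.1908 0.051 ] [0.6526 0.1281 0.051 ]
[  269    76   109   111 11018] [0.5515 0.1915 0.051 ] [0.615 0.129 0.051]
[ 230  248  179   60 8092] [0.47   0.2192 0.051 ] [0.5141 0.103  0.051 ]
[ 280  372  121   29 1767] [0.3966 0.1865 0.051 ] [0.4224 0.1009 0.051 ]
100 [(np.int64(380), np.int64(386), np.float64(0.1223), array([0.605 , 0.1184]))]
130 [(np.int64(253), np.int64(256), np.float64(0.2055), array([0.5848, 0.2035])), (np.int64(378), np.int64(385), np.float64(0.1224), array([0.5863, 0.1178]))]
160 [(np.int64(377), np.int64(383), np.float64(0.1219), array([0.5667, 0.1178]))]
190 [(np.int64(256), np.int64(262), np.float64(0.2047), array([0.5449, 0.2005])), (np.int64(289), np.int64(292), np.float64(0.1817), array([0.5452, 0.1797])), (np.int64(376), np.int64(382), np.float64(0.1213), array([0.5463, 0.1172]))]
```

Rim edges give the tray centre line y=0.161, and box_b's near face is at x=0.5515. The held box clears it by about 5 mm. Lowering.

```bash

python3 -m crank '{"travel":[[0,0.1,-3],[0,0.1,-5],[0,0.1,-7],[0,0.1,-8],[0,0.1,-8.5]],"turn":[[0,0,0],[0,0,0],[0,0,0],[0,0,0],[0,0,0]],"gripper":[0.35,0.35,0.35,0.35,0.35]}'
python3 -m crank '{"travel":[[0,0,-0.4],[0,0,-0.8],[0,0,-1.2],[0,0,-1.6],[0,0,-1.6]],"turn":[[0,0,0],[0,0,0],[0,0,0],[0,0,0],[0,0,0]],"gripper":[0.35,0.35,0.35,0.35,0.35]}'
python3 -m crank '{"travel":[[0,0,-0.1],[0,0,-0.2],[0,0,-0.3],[0,0,-0.3],[0,0,-0.3]],"turn":[[0,0,0],[0,0,0],[0,0,0],[0,0,0],[0,0,0]],"gripper":[0.35,0.35,0.35,0.35,0.35]}'
```

```text
clock: 33.55
position: [0.5132, 0.161, 0.0129]
tool_rot: [3.141, 0.001, 0.017]
force: [-0.5, 0.4, -0.9]
grip_width: 0.063
finger_force: 45.1
clock: 34.05
position: [0.5133, 0.1608, -0.0028]
tool_rot: [3.141, 0.0, 0.016]
force: [-0.3, -0.7, -1.6]
grip_width: 0.0633
finger_force: 45.1
clock: 34.55
position: [0.5135, 0.1609, -0.0054]
tool_rot: [-3.142, -0.0, 0.016]
force: [-0.4, 0.3, -2.0]
grip_width: 0.0633
finger_force: 45.1
```

```bash

python3 -m crank '{"travel":[[0,0,-0.1],[0,0,-0.1],[0,0,-0.1],[0,0,-0.1],[0,0,-0.1]],"turn":[[0,0,0],[0,0,0],[0,0,0],[0,0,0],[0,0,0]],"gripper":[0.35,0.35,0.35,0.35,0.35]}'
python3 -m crank '{"travel":[[0.1,0,0],[0.2,0,0],[0.3,0,0],[0.4,0,0],[0.5,0,0]],"turn":[[0,0,0],[0,0,0],[0,0,0],[0,0,0],[0,0,0]],"gripper":[0.35,0.35,0.35,0.35,0.35]}'
python3 -m crank '{"travel":[[0.1,0,0],[0.2,0,0],[0.2,0,0],[0.2,0,0],[0.2,0,0]],"turn":[[0,0,0],[0,0,0],[0,0,0],[0,0,0],[0,0,0]],"gripper":[0.35,0.35,0.35,0.35,0.35]}'
```

```text
clock: 35.05
position: [0.5136, 0.1609, -0.006]
tool_rot: [3.141, -0.0, 0.016]
force: [-2.3, -1.2, 10.5]
grip_width: 0.063
finger_force: 46.6
clock: 35.55
position: [0.5177, 0.1612, -0.006]
tool_rot: [3.141, 0.001, 0.017]
force: [-8.9, -1.8, 15.2]
grip_width: 0.0629
finger_force: 47.2
clock: 36.05
position: [0.5197, 0.1612, -0.006]
tool_rot: [3.141, 0.001, 0.017]
force: [-9.7, -0.1, 15.7]
grip_width: 0.0625
finger_force: 47.2
```

```bash

python3 -m crank '{"travel":[[0.1,0,0.1],[0.2,0,0.1],[0.2,0,0.1],[0.2,0,0.1],[0.2,0,0.1]],"turn":[[0,0,0],[0,0,0],[0,0,0],[0,0,0],[0,0,0]],"gripper":[0.35,0.35,0.35,0.35,0.35]}'
python3 -m crank '{"travel":[[0.1,0,0],[0.2,0,0],[0.2,0,0],[0.2,0,0],[0.2,0,0]],"turn":[[0,0,0],[0,0,0],[0,0,0],[0,0,0],[0,0,0]],"gripper":[0.35,0.35,0.35,0.35,0.35]}'
```

```text
clock: 36.55
position: [0.5218, 0.1609, -0.0057]
tool_rot: [3.141, 0.001, 0.016]
force: [-6.3, 0.1, 1.4]
grip_width: 0.0629
finger_force: 45.5
clock: 37.05
position: [0.5217, 0.1608, -0.0059]
tool_rot: [3.14, 0.004, 0.017]
force: [-18.1, -0.5, 9.7]
grip_width: 0.0631
finger_force: 46.5
```

Row is tight: the push stopped at x=0.5217 with 18 N. Release and go look at the wedge.

```bash

python3 -m crank '{"travel":[[-0.2,0,0],[-0.2,0,0],[-0.2,0,0],[-0.2,0,0],[-0.2,0,0]],"turn":[[0,0,0],[0,0,0],[0,0,0],[0,0,0],[0,0,0]],"gripper":[0.35,0.25,0.15,0,0]}'
python3 -m crank '{"travel":[[0,0,1],[0,0,4],[0,0,9],[0,0,14],[0,-2,18]],"turn":[[0,0,0],[0,0,0],[0,0,0],[0,0,0],[0,0,0]],"gripper":[0,0,0,0,0]}'
python3 -m crank '{"travel":[[-1,-4,3],[-1,-8,7],[-1,-12,10],[-1,-16,10],[-1,-16,10]],"turn":[[0,0,-5],[0,0,-10],[0,0,-15],[0,0,-20],[0,0,-20]],"gripper":[0,0,0,0,0]}'
python3 -m crank '{"travel":[[0,0,0],[0,0,0],[0,0,0],[0,0,0],[0,0,0]],"turn":[[0,0,0],[0,0,0],[0,0,0],[0,0,0],[0,0,0]],"gripper":[0,0,0,0,0]}'
python3 - <<'E'
from h import *
d=snap('wrist','w15');o=bot.observe();print(o['position'],np.degrees(o['tool_rot'][2]))
u,v=np.array(proj(d,[.57,-.0056,.062])).astype(int);print(u,v)
I=d['pixels'];cv2.imwrite('pics/c7.png',cv2.resize(cv2.imread('pics/w15.png')[v-60:v+60,u-70:u+70],None,fx=4,fy=4,interpolation=cv2.INTER_CUBIC));print(u-70,v-60)
h=cv2.cvtColor(I,cv2.COLOR_RGB2HSV);m=((h[...,1]<50)&(h[...,2]>185)).astype(np.uint8)
n,l,st,cc=cv2.connectedComponentsWithStats(m)
for i in range(1,n):
    if st[i,4]>1200: print(st[i],cc[i],onz(d,*cc[i],.051).round(4))
E
```

```text
clock: 37.55
position: [0.5228, 0.1609, -0.0054]
tool_rot: [-3.141, -0.0, 0.016]
force: [0.5, -0.1, 0.2]
grip_width: 0.0854
finger_force: 0.0
clock: 38.05
position: [0.5223, 0.1434, 0.1782]
tool_rot: [-3.14, -0.002, 0.02]
force: [1.6, -0.6, -0.3]
grip_width: 0.0855
finger_force: 0.0
clock: 38.55
position: [0.5126, -0.025, 0.2763]
tool_rot: [3.14, -0.003, -0.343]
force: [-0.9, 1.0, -0.3]
grip_width: 0.0853
finger_force: 0.0
clock: 39.05
position: [0.5124, -0.0185, 0.2744]
tool_rot: [-3.142, 0.0, -0.332]
force: [-1.1, 0.3, -0.4]
grip_width: 0.0858
finger_force: 0.0
[ 0.51245823 -0.01866499  0.27443456] -19.018937596773117
289 153
219 93
[ 392   39   63   59 2049] [423.31966813  68.25768668] [ 0.6037 -0.1596  0.051 ]
[ 411   81   61   57 1891] [441.42728715 108.73294553] [ 0.5606 -0.1676  0.051 ]
[  75   91   81   79 3512] [115.39379271 130.09339408] [0.6504 0.1584 0.051 ]
[ 426  114   60   55 1756] [455.71013667 141.38781321] [ 0.5242 -0.174   0.051 ]
[ 440  147   59   52 1624] [469.23891626 172.408867  ] [ 0.4879 -0.1804  0.051 ]
[ 105  152   95  104 5064] [151.31200632 205.52744866] [0.5662 0.1583 0.051 ]
```

View pics/c7.png

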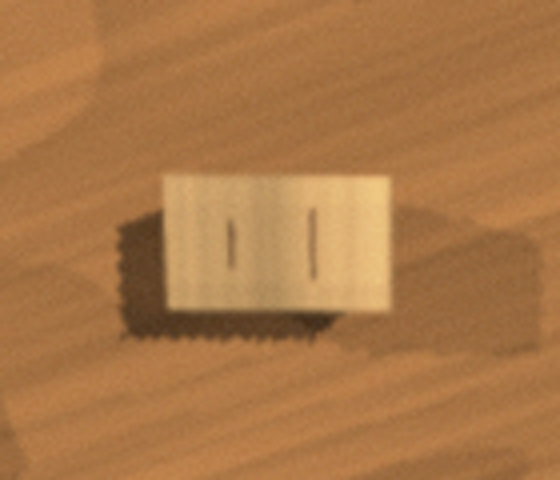

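Wedge head centre is at pixel (288.5,154), so (0.569,-0.005), square to the gripper. Grasp it by its ends, high up so the fingertips clear the carton end.

```bash

python3 -m crank '{"travel":[[3,0.7,-2],[5.6,1.4,-5],[5.6,1.4,-10],[5.6,1.4,-15],[5.6,1.4,-18]],"turn":[[0,0,0],[0,0,0],[0,0,0],[0,0,0],[0,0,0]],"gripper":[0,0,0,0,0]}'
python3 -m crank '{"travel":[[0,0,-3],[0,0,-6],[0,0,-7.5],[0,0,-8.6],[0,0,-8.6]],"turn":[[0,0,0],[0,0,0],[0,0,0],[0,0,0],[0,0,0]],"gripper":[0,0,0,0,0]}'
python3 -m crank '{"travel":[[0,0,0],[0,0,0],[0,0,0],[0,0,0],[0,0,0]],"turn":[[0,0,0],[0,0,0],[0,0,0],[0,0,0],[0,0,0]],"gripper":[0.1,0.2,0.3,0.42,0.42]}' 30
python3 -m crank '{"travel":[[0,0,0],[0,0,0],[0,0,0],[0,0,0],[0,0,0]],"turn":[[0,0,0],[0,0,0],[0,0,0],[0,0,0],[0,0,0]],"gripper":[0.42,0.42,0.42,0.42,0.42]}' 50
```

```text
clock: 39.6
position: [0.5669, -0.0048, 0.091]
tool_rot: [3.141, 0.003, -0.332]
force: [0.3, -0.6, 0.6]
grip_width: 0.085
finger_force: 0.0
clock: 40.1
position: [0.5682, -0.0049, 0.0079]
tool_rot: [3.141, 0.001, -0.333]
force: [-0.8, -0.5, 0.4]
grip_width: 0.0854
finger_force: 0.0
clock: 40.6
position: [0.5691, -0.0052, 0.0095]
tool_rot: [-3.141, -0.001, -0.333]
force: [-1.6, -1.5, 10.2]
grip_width: 0.0571
finger_force: 30.7
clock: 41.1
position: [0.5691, -0.0052, 0.0097]
tool_rot: [-3.141, -0.002, -0.333]
force: [-2.2, -0.9, 12.9]
grip_width: 0.057
finger_force: 51.0
```

```bash

python3 -m crank '{"travel":[[0,0,0.6],[0,0,2],[0,0,6],[-1,1,10],[-3,4,11]],"turn":[[0,0,0],[0,0,0],[0,0,0],[0,0,3],[0,0,8]],"gripper":[0.42,0.42,0.42,0.42,0.42]}'
python3 -m crank '{"travel":[[-3,4,0],[-6.5,8,0],[-6.5,12.5,0],[-6.5,12.5,0],[-6.5,12.5,0]],"turn":[[0,0,6],[0,0,12],[0,0,12],[0,0,12],[0,0,12]],"gripper":[0.42,0.42,0.42,0.42,0.42]}'
python3 -m crank '{"travel":[[0,0,0],[0,0,0],[0,0,0],[0,0,0],[0,0,0]],"turn":[[0,0,0],[0,0,0],[0,0,0],[0,0,0],[0,0,0]],"gripper":[0.42,0.42,0.42,0.42,0.42]}'
python3 - <<'E'
from h import *
d=snap('wrist','w16');o=bot.observe();print(o['position'],np.degrees(o['tool_rot'][2]))
h=cv2.cvtColor(d['pixels'],cv2.COLOR_RGB2HSV);m=((h[...,1]<50)&(h[...,2]>185)).astype(np.uint8)
n,l,st,cc=cv2.connectedComponentsWithStats(m)
for i in range(1,n):
    if st[i,4]>1500:
        x,y,w,hh=st[i,:4]; print(st[i],onz(d,x,y+hh,.051).round(4),onz(d,x+w,y+hh,.051).round(4),onz(d,x+w,y,.051).round(4))
print('exp face',proj(d,[.4895,.161,.051]))
g=d['pixels'][180:300:4,320];print(g.tolist())
E
```

```text
clock: 41.6
position: [0.5408, 0.0334, 0.123]
tool_rot: [-3.141, -0.006, -0.195]
force: [0.8, 1.9, -1.7]
grip_width: 0.0568
finger_force: 54.1
clock: 42.1
position: [0.4735, 0.1609, 0.1194]
tool_rot: [-3.141, -0.001, 0.018]
force: [0.2, -1.4, -0.6]
grip_width: 0.057
finger_force: 54.1
clock: 42.6
position: [0.4735, 0.1596, 0.1185]
tool_rot: [3.142, 0.0, 0.016]
force: [-0.3, 0.0, 0.2]
grip_width: 0.0567
finger_force: 54.1
[0.47350507 0.15971216 0.11848569] 0.9115493450808699
[  270     3   106   112 10764] [0.5542 0.1919 0.051 ] [0.5553 0.1252 0.051 ] [0.6172 0.1289 0.051 ]
[ 270  118   97   97 8628] [0.4898 0.1932 0.051 ] [0.4909 0.1275 0.051 ] [0.5534 0.1308 0.051 ]
exp face (np.float64(317.5300180778668), np.float64(216.26267398583647))
[[240, 240, 224], [239, 240, 221], [240, 240, 223], [240, 240, 223], [239, 239, 223], [240, 239, 223], [239, 240, 224], [239, 238, 222], [229, 230, 210], [181, 126, 63], [179, 123, 49], [179, 124, 53], [175, 120, 47], [199, 136, 58], [206, 141, 59], [194, 144, 76], [93, 73, 51], [97, 75, 52], [78, 61, 37], [83, 65, 46], [77, 62, 42], [77, 59, 43], [75, 60, 38], [72, 60, 38], [73, 60, 38], [113, 88, 61], [186, 148, 95], [188, 149, 96], [186, 145, 94], [178, 141, 93]]
```

Box face reads x=0.490, so the gap centre is 0.474. Lowering the wedge.

```bash

python3 -m crank '{"travel":[[0,0.1,-2],[0,0.1,-4],[0,0.1,-5],[0,0.1,-6],[0,0.1,-6.5]],"turn":[[0,0,0],[0,0,0],[0,0,0],[0,0,0],[0,0,0]],"gripper":[0.42,0.42,0.42,0.42,0.42]}'
python3 -m crank '{"travel":[[0,0,-0.6],[0,0,-1.2],[0,0,-1.8],[0,0,-2.4],[0,0,-2.4]],"turn":[[0,0,0],[0,0,0],[0,0,0],[0,0,0],[0,0,0]],"gripper":[0.42,0.42,0.42,0.42,0.42]}'
python3 -m crank '{"travel":[[0,0,-0.3],[0,0,-0.6],[0,0,-0.8],[0,0,-1],[0,0,-1]],"turn":[[0,0,0],[0,0,0],[0,0,0],[0,0,0],[0,0,0]],"gripper":[0.42,0.42,0.42,0.42,0.42]}'
```

```text
clock: 43.15
position: [0.4734, 0.161, 0.053]
tool_rot: [3.142, 0.0, 0.016]
force: [-0.1, 0.3, -0.8]
grip_width: 0.0564
finger_force: 54.1
clock: 43.65
position: [0.4731, 0.1608, 0.0289]
tool_rot: [3.141, 0.001, 0.016]
force: [0.6, 0.4, -0.9]
grip_width: 0.0566
finger_force: 54.1
clock: 44.15
position: [0.4734, 0.1609, 0.0193]
tool_rot: [3.141, 0.0, 0.016]
force: [-0.7, 0.0, -0.6]
grip_width: 0.0564
finger_force: 54.1
```

```bash

python3 -m crank '{"travel":[[0,0,-0.1],[0,0,-0.2],[0,0,-0.3],[0,0,-0.4],[0,0,-0.4]],"turn":[[0,0,0],[0,0,0],[0,0,0],[0,0,0],[0,0,0]],"gripper":[0.42,0.42,0.42,0.42,0.42]}'
python3 -m crank '{"travel":[[0,0,-0.1],[0,0,-0.2],[0,0,-0.2],[0,0,-0.2],[0,0,-0.2]],"turn":[[0,0,0],[0,0,0],[0,0,0],[0,0,0],[0,0,0]],"gripper":[0.42,0.42,0.42,0.42,0.42]}'
```

```text
clock: 44.65
position: [0.4734, 0.1609, 0.0154]
tool_rot: [3.142, 0.0, 0.016]
force: [-0.1, 0.7, -0.8]
grip_width: 0.0567
finger_force: 54.1
clock: 45.15
position: [0.4739, 0.161, 0.0147]
tool_rot: [3.141, -0.001, 0.016]
force: [-6.5, -3.6, 30.8]
grip_width: 0.0566
finger_force: 57.5
```

Floor reached at the predicted 0.0147. Releasing and checking.

```bash

python3 -m crank '{"travel":[[0,0,0.1],[0,0,0.1],[0,0,0.1],[0,0,0.1],[0,0,0.1]],"turn":[[0,0,0],[0,0,0],[0,0,0],[0,0,0],[0,0,0]],"gripper":[0.42,0.35,0.2,0.1,0]}'
python3 -m crank '{"travel":[[0,0,1],[0,0,4],[0,0,8],[0,0,13],[0,0,18]],"turn":[[0,0,0],[0,0,0],[0,0,0],[0,0,0],[0,0,0]],"gripper":[0,0,0,0,0]}'
python3 -m crank '{"travel":[[-2,0,4],[-5,0,8],[-5,0,8],[-5,0,8],[-5,0,8]],"turn":[[0,0,0],[0,0,0],[0,0,0],[0,0,0],[0,0,0]],"gripper":[0,0,0,0,0]}'
python3 - <<'E'
from h import *
d=snap('wrist','w17');s=snap('scene','s17');print(bot.observe()['position'])
h=cv2.cvtColor(d['pixels'],cv2.COLOR_RGB2HSV);m=((h[...,1]<50)&(h[...,2]>185)).astype(np.uint8)
n,l,st,cc=cv2.connectedComponentsWithStats(m)
for i in range(1,n):
    if st[i,4]>1500:
        x,y,w,hh=st[i,:4]; print(st[i],onz(d,x,y+hh,.051).round(4),onz(d,x+w,y,.051).round(4))
o=np.zeros((560,800,3),np.uint8)
a=cv2.resize(cv2.imread('pics/w17.png')[20:300,220:420],None,fx=2,fy=2);o[:560,:400]=a
a=cv2.resize(cv2.imread('pics/s17.png')[160:400,120:580],(400,209));o[:209,400:]=a
b=cv2.resize(cv2.imread('pics/s17.png')[180:330,360:560],(400,300));o[230:530,400:]=b
cv2.imwrite('pics/c8.png',o)
E
```

```text
clock: 45.65
position: [0.4734, 0.1609, 0.0144]
tool_rot: [-3.142, 0.0, 0.016]
force: [0.5, -0.2, -0.2]
grip_width: 0.0852
finger_force: 0.0
clock: 46.15
position: [0.4727, 0.161, 0.197]
tool_rot: [-3.141, 0.001, 0.017]
force: [0.7, -0.7, -1.0]
grip_width: 0.0855
finger_force: 0.0
clock: 46.65
position: [0.4235, 0.1606, 0.2741]
tool_rot: [3.141, 0.001, 0.016]
force: [-0.0, 0.5, 0.4]
grip_width: 0.0854
finger_force: 0.0
[0.42338855 0.16073976 0.27359336]
[ 289    0   67  137 8305] [0.4891 0.1931 0.051 ] [0.6158 0.1286 0.051 ]
[ 616   53   24  113 2127] [ 0.465  -0.1557  0.051 ] [ 0.5747 -0.1532  0.051 ]
```

View pics/c8.png

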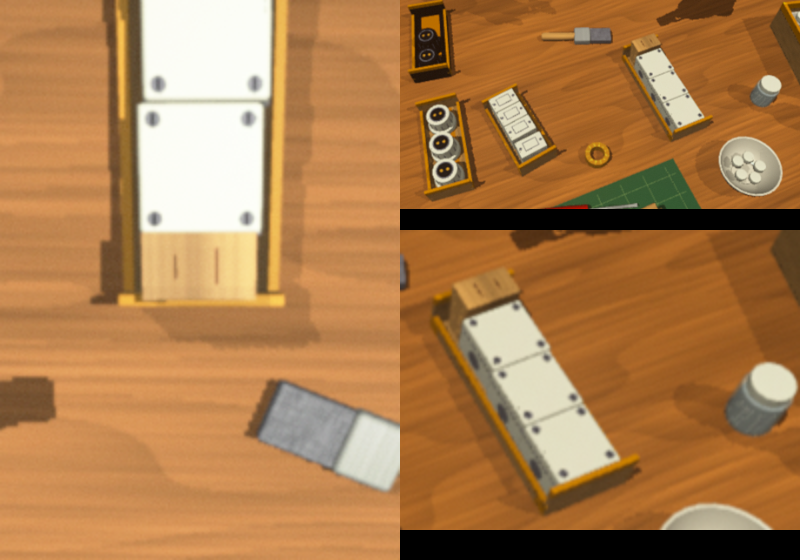

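The picture shows three boxes tight with the wedge home behind them at (200,265). All four switches and three lampholders are in line, and the jar is standing. Handing in.

```bash
python3 -c "
from workcell import bot
print(bot.job_done())"
```

```text
the job is handed in; nothing more can be done
None
```

The job is handed in at about 47 s: switch, lampholder and box are each upright in line in their own cartons, the wedge is on the floor holding the box row tight, and the glue jar is still standing; the hand-in returned no verdict.

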